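# Put the phone and power bank on charge

## Task

Put the desk's things on charge: lay the phone on the long pad of the sloping charging stand, then the power bank on the short pad, each flat and square on the middle of its pad with an end at the lower lip, and each brought down flat on the slope before you let go of it. Then push the paddle switch on the power block fully over towards the far side. Leave everything else on the desk where it is.

Things in the scene. Friction and masses are not known exactly. Their poses are not given: they have to be found in the camera images.
- phone: Thin black phone lying flat on the desk, screen up: 124 (its x) x 56 (its y) x 9 mm, 0.17 kg. Origin at the centre of its underside, z up out of the screen. Longer and thinner than the power bank. Either end may go uphill on the pad. Pinch it across the 56 mm.
- power_bank: Dark grey metal power bank, a plain slab lying flat on the desk: 96 (its x) x 56 (its y) x 13 mm, 0.20 kg. Origin at the centre of its underside, z up. Four small white dots on top near one end. Either end may go uphill on the pad. Pinch it across the 56 mm.
- stand: White fixed charging stand, base 170 (x) x 300 (y) x 12 mm; origin at the centre of its underside, x points away from its low front, z up. It carries two grey pads side by side, 66 mm wide, 110 mm apart centre to centre (long one at +y, short one at -y), rising towards +x at 35 degrees to the level. A light bar runs over both.
- light_bar (a point): Middle of the stand's round light bar, 18 mm across, 186 mm above the desk, along the stand's y at its x = +20 mm; its thin posts are at y = +-140 mm (at x = +75 mm up to 150 mm high, then leaning forward to the bar). It blocks a gripper that comes straight down on the pads: come in tilted, square to the slope, from the low front.
- long_pad: The stand's long pad, for the phone; in the stand's frame at x = 0, y = +55, z = +66 mm. Origin on the pad's face, below the phone's centre when it lies 3 mm clear of the lip; x points uphill along the face, y across it, z square out of the face (35 degrees from vertical). The face reaches 65 mm downhill of the origin, to a lip 8 mm high, and 67 mm uphill.
- short_pad: The stand's short pad, for the power bank; in the stand's frame at x = -11.5, y = -55, z = +58 mm. Origin on the pad's face, below the power bank's centre when it lies 3 mm clear of the lip; x points uphill along the face, y across it, z square out of the face (35 degrees from vertical). The face reaches 51 mm downhill of the origin, to a lip 8 mm high, and 51 mm uphill.
- power_block: White fixed power block, 75 (x) x 55 (y) x 26 mm tall, in front of the stand; origin at the centre of its underside, its x points roughly away from the robot. The black paddle switch stands on top of it: a plate 42 mm long, 28 mm wide (along y), 8 mm thick, on a hinge along y at the block's centre, 26 mm above the desk.
- paddle (a joint): Angle of the paddle switch (rad). 0 = off, leaning 0.5 rad towards the block's -x (near side); 1.0 = fully on, leaning 0.5 rad towards +x. It stays where it is left; some 1.5 to 2 N at its tip moves it.
- paddle_tip (a point): Middle of the free upper end of the paddle, 42 mm from its hinge; off: 20 mm to the block's -x of its centre and 63 mm above the desk.
- mug: Bystander, loose (sizes in mm): white mug, 80 across, 95 tall, with a handle. Origin at the centre of its underside.
- bottle_a: Bystander, loose (sizes in mm): clear water bottle, 64 across, 210 tall. Origin at the centre of its underside.
- bottle_b: Bystander, loose (sizes in mm): a second clear water bottle, 64 across, 210 tall. Origin at the centre of its underside.
- notebook: Bystander, loose (sizes in mm): grey pocket notebook, 120 x 80 x 14, long side along its x. Origin at the centre of its underside.
- stapler: Bystander, loose (sizes in mm): black desk stapler, 130 x 34 x 50 tall, long side along its x. Origin at the centre of its underside.
- sticky_pad: Bystander, loose (sizes in mm): pale block of sticky notes, 76 x 76 x 16. Origin at the centre of its underside.
- mouse: Bystander, loose (sizes in mm): black computer mouse, 100 x 62 x 34 tall, long side along its x. Origin at the centre of its underside.
Mind the look-alikes: they are no part of the job. Leave any blue or pink look-alike of the power_bank alone.

How it is judged:
By the outcome, as a careful person would: the job done as asked, in the order asked, and still so for the second after the job is handed in, with the robot touching nothing.
It also fails if it takes over 58 s, if anything falls off the work surface, if the arm or the gripper's body presses on something with over 40 N, if the wrist force passes 120 N, or if a joint passes its speed limit or range.

## Robot

A 6-joint arm with a two-finger parallel gripper is mounted at the origin on the work surface. World frame = base frame: x ahead of the robot, y to its left, z up, the work surface at z = 0. Lengths are in m, angles in rad, forces in N, time in s.
With the tool pointing down it reaches from about 0.375 to 0.825 m from the base axis. Payload 5.5 kg.
Tool frame: the origin (TCP) lies midway between the tips of the shut fingers; the grasp point (between the pads) lies 19 mm behind it; z points along the fingers, y is the direction in which the jaws open and shut (so a half turn about z gives the same grasp; the last joint's range is limited). The gripper opens to 85 mm and grips with 20 to 120 N. Pads are 22 mm wide; open, the fingers measure 114 mm over their backs; the gripper's body (76 mm by 85 mm) begins 54 mm behind the grasp point. The pads swing forward as they close: fully open they stand 13 mm farther back than shut.
Start: joints at [1.342, 0.314, -0.047, 1.21, 0, 1.571], TCP at [0.136, 0.584, 0.231] pointing down, gripper open.
Joint ranges: [-2.67, 2.67], [-0.69, 1.73], [-1.03, 1.25], [-2.08, 2.16], [-1.42, 1.45], [-3.14, 3.14]. Speed limits (rad/s): [2.39, 2.39, 3.01, 3.14, 3.14, 3.14].

## Interface

Orientations are given as a unit quaternion [x, y, z, w].
In Python, from station import bot, camera gives the robot as it stands. The module is installed in compiled form; this text tells all that it offers.
- The arm moves only by the shell command python3 -m inch 'ROWS' [FORCE]. ROWS is JSON, a list of rows, each an object of numbers: "tx", "ty", "tz": the shift along the tool's x, y, z in mm; "roll": the turn about the tool's z in degrees; "claw": the finger opening in mm, from 0 to 85.4. In form: [{"tx": .., "ty": .., "tz": .., "roll": .., "claw": ..}, ...]. A call has 1 to 12 rows; each row is the pose to reach, as a shift and turn from the pose measured when the call began, along the tool's axes at that moment; what a row does not reach only later rows make up. A row lasts 1/10 s, in which the tool goes at most 50 mm and 8.59 degrees, less where a joint would pass 70% of its speed; a pose out of reach is approached as far as the arm can. A call with a gripper value outside its range is refused whole. The fingers move at their own pace and stop on an object; FORCE is the grip in N (left out, the last holds). Time passes only in rows, so rows that repeat a pose let the fingers close. It gives the time, the measured TCP pose, the force and the opening at its end, in the units of the state.
- bot.read_state(): the state, without advancing time (a new reading comes with each control period).
- camera(name): name is "scene" or "top" or "wrist"; returns a dict with "pixels" (400x640x3 uint8, blue, green, red), "depth" (400x640 float32, m along the optical axis (not along the pixel's ray), 0 where there is no reading), "K" (3x3 intrinsics, pixels), "rvec" (rotation vector, rad) and "tvec" (3), from world to camera coordinates, as OpenCV has them. Camera axes: x right, y down, z forward; pixel columns grow to the right and rows downward; lengths in m; the calibration is good to about 2 mm. A picture is of the moment at which its call begins.
- bot.hand_in(): hands the job in, once; it reports no verdict.
The state is a dict: "time_s": time; "q": joint angles; "qd": joint speeds; "joint_torque": joint torques, N m; "tool_pos": TCP position; "eef_rot": TCP orientation; "ft_force": force on the tool from outside, world axes, zero at the start; "moment": the same for the moment, N m; "opening": opening from 0.0 (shut) to 1.0 (fully open).
Only numpy, scipy, OpenCV 4.12 (cv2) and the standard library are available. Lean on these libraries where they do the work, as an engineer would, in place of code of your own. Each camera call takes 0.05 s, during which the arm holds its last target.

## Working session

There is one attempt and no reset: what is moved stays moved. The work goes in short steps, Python scripts to look and compute and a shell command to move; the robot and the scene stay as the last step left them, time stands still between calls to the robot, and variables do not carry over. Pictures are saved under pics/ and viewed, and the job is handed in when it is done.

```bash
ls; mkdir -p pics
python3 - <<'E'
from station import bot,camera
import cv2,numpy as np
print(bot.read_state())
for n in ("scene","top","wrist"):
    c=camera(n); cv2.imwrite(f"pics/{n}0.png",c["pixels"]); np.savez(f"{n}0.npz",**c)
    R=cv2.Rodrigues(c["rvec"])[0]; print(n,-R.T@c["tvec"].ravel(),R[2])
E
python3 -m inch --help | head -30
```

```text
pics
{'time_s': 0.0, 'q': array([ 1.34201058e+00,  3.14221785e-01, -4.80791191e-02,  1.21018549e+00,
        1.18947933e-05,  1.57078339e+00]), 'qd': array([ 0.00113549,  0.00064575, -0.00106799,  0.00049892,  0.00020438,
       -0.00012541]), 'joint_torque': array([ 2.67703035e-03, -5.39590645e+01,  3.39748049e+01,  1.91646820e-02,
        2.61445884e-04,  3.40843279e-06]), 'tool_pos': array([0.13594334, 0.58380869, 0.23043708]), 'eef_rot': array([ 1.14137088e-01,  9.93464650e-01, -8.38832172e-04, -1.02369200e-04]), 'ft_force': array([ 0.62199091, -0.44248222, -0.28441199]), 'moment': array([-0.02661897,  0.04410705, -0.01015316]), 'opening': 0.9976957738471046}
scene [0.99496616 0.95293441 0.85201225] [-0.39417253 -0.7355436  -0.55100238]
top [ 0.23274925 -0.03985386  1.43803392] [ 0.18327182 -0.00283381 -0.98305819]
wrist [0.05707602 0.6022071  0.37303672] [ 0.31007493 -0.07448347 -0.94778993]invalid input: not JSON, or not a number
```

View pics/scene0.png

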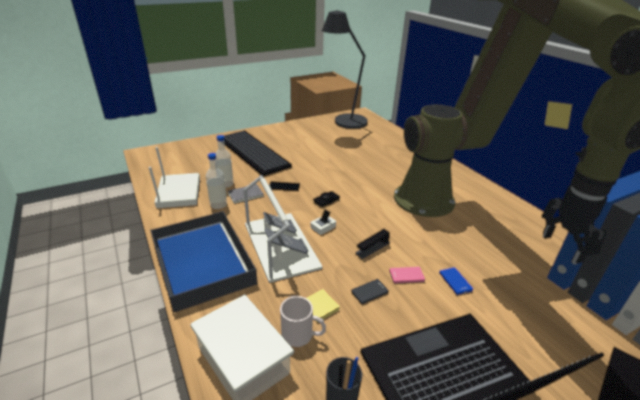

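View pics/top0.png

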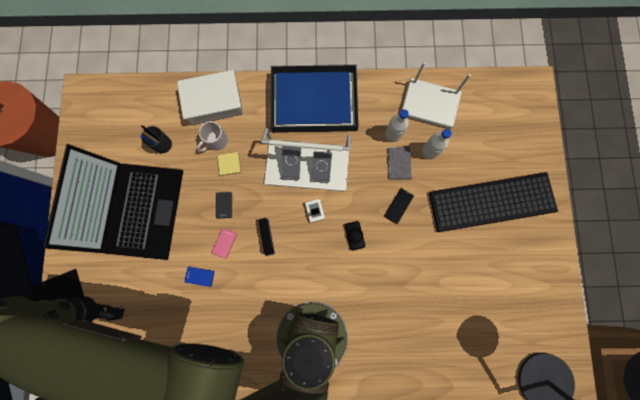

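View pics/wrist0.png

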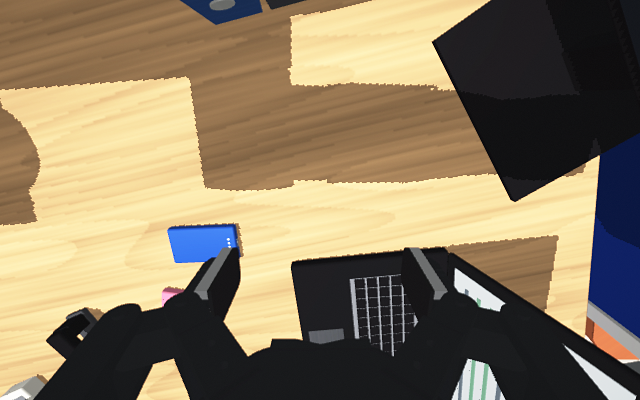

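```bash
cat > h.py <<'E'
import cv2,numpy as np
def load(n): return dict(np.load(n))
def cloud(c):
    K=c["K"];R=cv2.Rodrigues(c["rvec"])[0];t=c["tvec"].ravel()
    v,u=np.mgrid[0:400,0:640]; d=c["depth"]
    P=np.stack([(u-K[0,2])/K[0,0]*d,(v-K[1,2])/K[1,1]*d,d],-1)
    W=(P-t)@R; W[d<=0]=np.nan; return W
def proj(c,P):
    return cv2.projectPoints(np.atleast_2d(np.asarray(P,float)),c["rvec"],c["tvec"],c["K"],None)[0].reshape(-1,2)
def ray(c,uv,z):
    K=c["K"];R=cv2.Rodrigues(c["rvec"])[0];t=c["tvec"].ravel()
    uv=np.atleast_2d(uv); d=np.c_[(uv[:,0]-K[0,2])/K[0,0],(uv[:,1]-K[1,2])/K[1,1],np.ones(len(uv))]@R
    o=-R.T@t; return o+d*((z-o[2])/d[:,2])[:,None]
E
python3 - <<'E'
from h import *
c=load("top0.npz");W=cloud(c);print(c["K"])
for n,u,v in [("phone",399,206),("bank",224,205),("pink",224,243),("stap",265,236),("blk",315,210),("mouse",355,235),("noteb",399,162),("sticky",229,163),("mug",210,136),("stand",307,183),("desk",340,260)]:
    print(n,W[v,u].round(3), ray(c,(u,v),0.01).round(3))
im=c["pixels"]; cv2.imwrite("pics/topc.png",cv2.resize(im[100:270,180:450],None,fx=2.9,fy=2.9,interpolation=cv2.INTER_CUBIC))
c=load("scene0.npz");im=c["pixels"]; cv2.imwrite("pics/scc.png",cv2.resize(im[140:340,210:490],None,fx=2.8,fy=2.8,interpolation=cv2.INTER_CUBIC))
E
```

```text
[[399.95675403   0.         322.00170085]
 [  0.         399.95675403 193.89636838]
 [  0.           0.           1.        ]]
phone [ 0.45  -0.321  0.01 ] [[ 0.45  -0.321  0.01 ]]
bank [0.464 0.31  0.013] [[0.464 0.311 0.01 ]]
pink [0.328 0.307 0.009] [[0.328 0.307 0.01 ]]
stap [0.347 0.156 0.051] [[0.35  0.162 0.01 ]]
blk [ 0.435 -0.018  0.045] [[ 0.44  -0.018  0.01 ]]
mouse [ 0.347 -0.158  0.026] [[ 0.348 -0.159  0.01 ]]
noteb [ 0.612 -0.329  0.014] [[ 0.614 -0.33   0.01 ]]
sticky [0.619 0.295 0.017] [[0.621 0.297 0.01 ]]
mug [0.727 0.371 0.006] [[0.726 0.37  0.01 ]]
stand [0.54 0.01 0.01] [[0.54 0.01 0.01]]
desk [ 0.261 -0.104 -0.002] [[ 0.261 -0.103  0.01 ]]
```

View pics/topc.png

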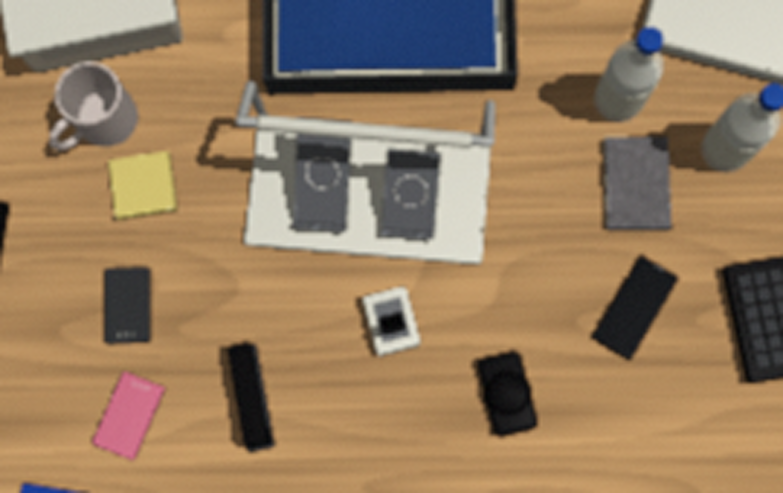

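View pics/scc.png

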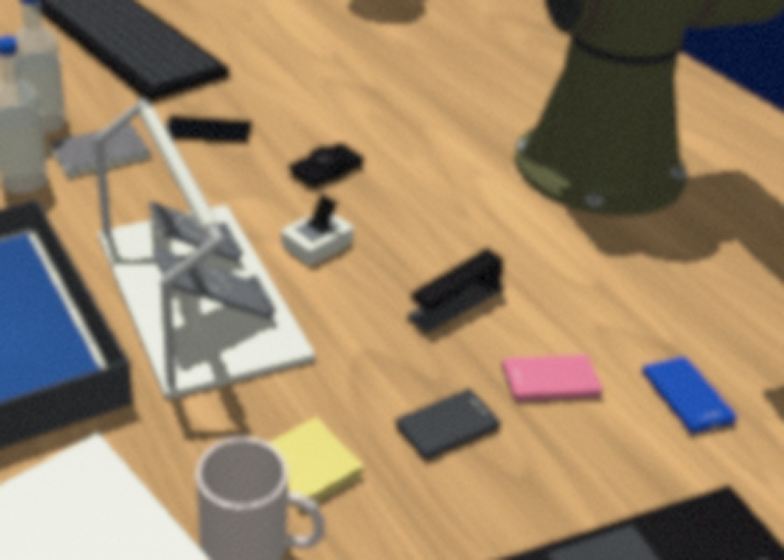

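```bash
cat > fit.py <<'E'
from h import *
c=load("top0.npz");W=cloud(c);im=c["pixels"].astype(int);Z=W[...,2]
box=lambda x0,x1,y0,y1:(W[...,0]>x0)&(W[...,0]<x1)&(W[...,1]>y0)&(W[...,1]<y1)
def rect(m,z,n):
    k,l,s,_=cv2.connectedComponentsWithStats(m.astype(np.uint8)); i=1+np.argmax(s[1:,4]); m=(l==i)
    v,u=np.nonzero(m); P=ray(c,np.c_[u,v],z)[:,:2]
    r=cv2.minAreaRect((P*1000).astype(np.float32)); print(n,len(u),[np.round(x,1) for x in r],"mean",(P.mean(0)*1000).round(1))
    # moment orientation
    C=np.cov(P.T*1000);w,V=np.linalg.eigh(C);print("   yaw long",np.degrees(np.arctan2(V[1,1],V[0,1])).round(2),"len",np.sqrt(12*w).round(1))
    return m
g=im.sum(-1)
for n,b,z in [("phone",box(.37,.53,-.40,-.24),.009),("bank",box(.39,.53,.25,.37),.013),]:
    for T in (170,230):rect(b&(g<T),z,n+str(T))
rect(box(.40,.49,-.07,.04)&(g>450),.026,"block")
# stand: pads
R=[]
for n,b in [("long",box(.5,.72,.02,.09)),("short",box(.5,.72,-.09,-.015))]:
    m=b&(Z>.025)&(Z<.12)&(g<420); P=W[m]; 
    cen=P.mean(0);
    A=np.c_[P[:,:2],np.ones(len(P))];s=np.linalg.lstsq(A,P[:,2],rcond=None)[0]
    r=np.abs(A@s-P[:,2])<.006; s=np.linalg.lstsq(A[r],P[r,2],rcond=None)[0]
    print(n,m.sum(),r.sum(),cen.round(3),"slope",np.degrees(np.arctan(np.hypot(*s[:2]))).round(1),"az",np.degrees(np.arctan2(s[1],s[0])).round(1),P.min(0).round(3),P.max(0).round(3))
# base rect fit: silhouettes front corners
m=box(.48,.75,-.2,.2)&(g>480)&(Z<.025); rect(m,.012,"base")
E
python3 fit.py
```

```text
phone170 500 [array([ 451.4, -318.6]), array([ 54.9, 121.9]), np.float64(57.0)] mean [ 450.6 -318.4]
   yaw long 146.93 len [ 54.5 121.2]
phone230 529 [array([ 451.9, -318.4]), array([ 57.8, 122.6]), np.float64(57.2)] mean [ 451.2 -318.6]
   yaw long 147.41 len [ 57.  122.6]
bank170 351 [array([464.1, 313.8]), array([89.7, 50.7]), np.float64(1.4)] mean [466.1 313.7]
   yaw long -176.31 len [54.9 87.9]
bank230 403 [array([465. , 311.8]), array([94.6, 54.3]), np.float64(1.8)] mean [465.2 311.9]
   yaw long -177.46 len [57.4 92.8]
block 212 [array([441.6, -11.5]), array([85.9, 72. ]), np.float64(5.2)] mean [444.7 -16.9]
   yaw long -158.73 len [64.5 98.6]
long 532 469 [0.608 0.061 0.061] slope 33.3 az -4.8 [0.55  0.026 0.026] [0.678 0.09  0.105]
short 496 430 [ 0.591 -0.045  0.057] slope 34.1 az -5.6 [ 0.541 -0.078  0.025] [ 0.638 -0.016  0.093]
base 1458 [array([601.1,  10.8]), array([301. , 151.1]), np.float64(84.1)] mean [575.7 -11.7]
   yaw long 93.25 len [132.2 354.9]
```

```bash
cat > ov.py <<'E'
from h import *
import sys
a=35*np.pi/180
def stand(x,y,yaw):
    cy,sy=np.cos(yaw),np.sin(yaw); R=np.array([[cy,-sy,0],[sy,cy,0],[0,0,1]])
    f=lambda p:np.asarray(p)@R.T+[x,y,0]
    L=[]
    L.append(f([[-.085,-.15,.012],[-.085,.15,.012],[.085,.15,.012],[.085,-.15,.012]]))
    def pad(o,d,u):
        o=np.array(o);ex=np.array([np.cos(a),0,np.sin(a)]);ey=np.array([0,1,0])
        return f([o-d*ex-.033*ey,o-d*ex+.033*ey,o+u*ex+.033*ey,o+u*ex-.033*ey])
    L.append(pad([0,.055,.066],.065,.067));L.append(pad([-.0115,-.055,.058],.051,.051))
    L.append(f([[.02,-.14,.186],[.02,.14,.186]]))
    return L
def rect(x,y,yaw,l,w,z):
    cy,sy=np.cos(yaw),np.sin(yaw); return np.array([[x+cy*i*l/2-sy*j*w/2,y+sy*i*l/2+cy*j*w/2,z] for i,j in((-1,-1),(-1,1),(1,1),(1,-1))])
def draw(c,Ls,crop,s,out):
    y0,y1,x0,x1=crop; im=cv2.resize(c["pixels"][y0:y1,x0:x1],None,fx=s,fy=s,interpolation=cv2.INTER_CUBIC)
    for P in Ls:
        q=((proj(c,P)-[x0,y0]+.5)*s-.5); cv2.polylines(im,[np.round(q*8).astype(np.int32)],True,(0,0,255),1,cv2.LINE_AA,3)
    cv2.imwrite(out,im)
E
python3 - <<'E'
from ov import *
c=load("top0.npz")
P=ray(c,[(264.1,184.1),(345.9,190.7)],.012);print(P.round(4),np.linalg.norm(P[0]-P[1]))
d=P[0]-P[1];yaw=np.arctan2(-d[0],d[1]);m=P.mean(0);x,y=m[0]+.085*np.cos(yaw),m[1]+.085*np.sin(yaw)
print(x,y,np.degrees(yaw))
draw(c,stand(x,y,yaw)+[rect(.4514,-.3185,np.radians(-32.7),.124,.056,.009),rect(.465,.312,np.radians(2),.096,.056,.013)],(100,270,180,450),2.9,"pics/o1.png")
s=load("scene0.npz")
draw(s,stand(x,y,yaw)+[rect(.4514,-.3185,np.radians(-32.7),.124,.056,.009),rect(.465,.312,np.radians(2),.096,.056,.013)],(140,340,210,490),2.8,"pics/o2.png")
E
```

```text
[[ 0.5386  0.1664  0.012 ]
 [ 0.5089 -0.131   0.012 ]] 0.2987917367211004
0.6083242653762599 0.009248547685841574 -5.7030065878091944
```

View pics/o1.png

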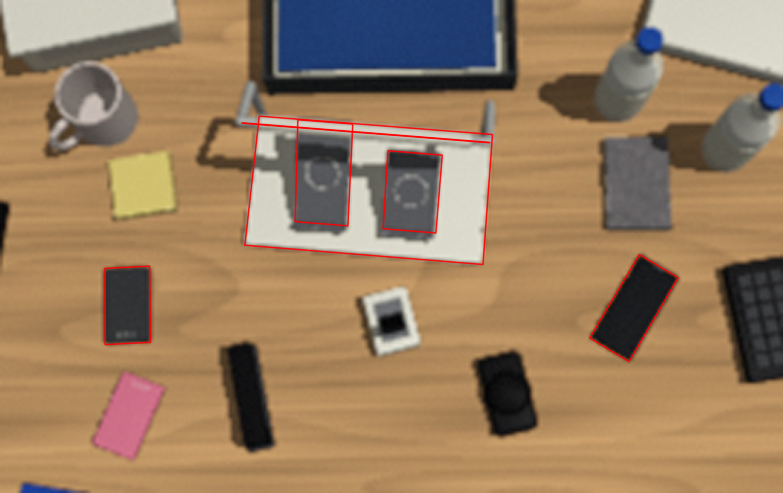

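View pics/o2.png

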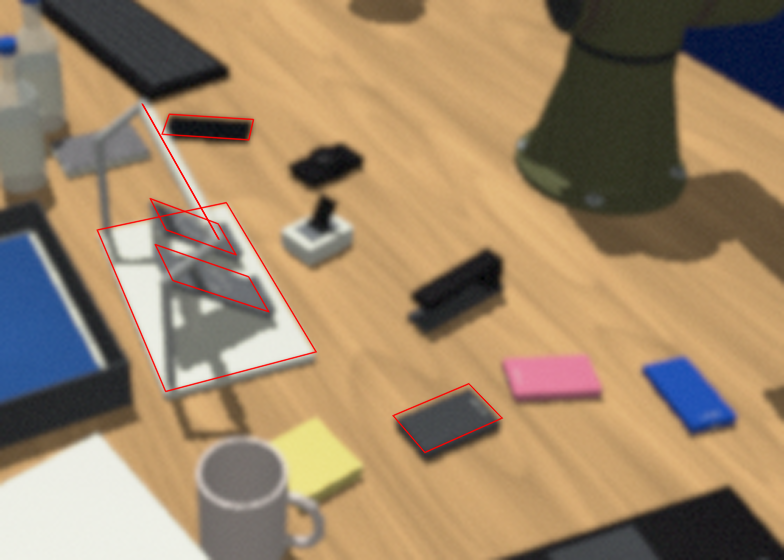

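```bash
cat > to.py <<'E'
import sys
from station import bot
import numpy as np
from scipy.spatial.transform import Rotation as Ro
np.set_printoptions(suppress=True)
def st():
    s=bot.read_state();R=Ro.from_quat(s["eef_rot"]).as_matrix();return s,R
def show():
    s,R=st();z=R[:,2];y=R[:,1]
    print("t",round(s["time_s"],2),"p",(s["tool_pos"]*1000).round(1),"q",s["q"].round(3),"tilt",np.degrees(np.arccos(-z[2])).round(2),"tiltaz",np.degrees(np.arctan2(z[1],z[0])).round(1),"jawaz",np.degrees(np.arctan2(y[1],y[0])).round(2),"jawz",y[2].round(4),"F",s["ft_force"].round(1),"M",s["moment"].round(2),"op",(s["opening"]*85.4).round(2))
def to(*pts):
    s,R=st()
    for p in pts: print("tool mm",((np.array(p)/1000-s["tool_pos"])@R*1000).round(1))
if __name__=="__main__":
    show()
    for a in sys.argv[1:]: to([float(x) for x in a.split(",")])
E
python3 -m inch '[{"tx":-548,"ty":-528,"tz":-170,"roll":-7.4},{"tx":-548,"ty":-528,"tz":-170,"roll":-7.4},{"tx":-548,"ty":-528,"tz":-170,"roll":-7.4},{"tx":-548,"ty":-528,"tz":-170,"roll":-7.4},{"tx":-548,"ty":-528,"tz":-170,"roll":-7.4},{"tx":-548,"ty":-528,"tz":-170,"roll":-7.4}]'; python3 to.py 550,-55,400
```

```text
validation failed for argument at $[0]...
Traceback (most recent call last):
  File "to.py", line 15, in <module>
    show()
    ~~~~^^
  File "to.py", line 10, in show
    print("t",round(s["time_s"],2),"p",(s["tool_pos"]*1000).round(1),"q",s["q"].round(3),"tilt",np.degrees(np.arccos(-z[2])).round(2),"tiltaz",np.degrees(np.arctan2(z[1],z[0])).round(1),"jawaz",np.degrees(np.arctan2(y[1],y[0])).round(2),"jawz",y[2].round(4),"F",s["ft_force"].round(1),"M",s["moment"].round(2),"op",(s["opening"]*85.4).round(2))
                                                                                                                                                                                                                                                                                                                           ^^^^^^^^^^^^^^^^^^^^^^^^^
AttributeError: 'float' object has no attribute 'round'
```

```bash
sed -i 's/(s\["opening"\]\*85.4).round(2)/round(s["opening"]*85.4,2)/' to.py
python3 -m inch '[{"tx":-548,"ty":-528,"tz":-170,"roll":-7.4,"claw":85},{"tx":-548,"ty":-528,"tz":-170,"roll":-7.4,"claw":85},{"tx":-548,"ty":-528,"tz":-170,"roll":-7.4,"claw":85},{"tx":-548,"ty":-528,"tz":-170,"roll":-7.4,"claw":85},{"tx":-548,"ty":-528,"tz":-170,"roll":-7.4,"claw":85},{"tx":-548,"ty":-528,"tz":-170,"roll":-7.4,"claw":85}]'; python3 to.py 550,-55,400
```

```text
time_s: 0.75
tool_pos: [0.2958, 0.3368, 0.297]
eef_rot: [0.05, 0.999, -0.001, -0.0]
ft_force: [1.1, -0.4, -0.8]
opening: 0.998
t 0.75 p [295.8 336.8 297. ] q [ 0.851  0.007 -0.262  1.302 -0.001  0.95 ] tilt 0.08 tiltaz -95.7 jawaz 84.33 jawz -0.0013 F [ 1.1 -0.4 -0.8] M [ 0.04 -0.08 -0.04] op 85.2
tool mm [-291.7 -364.9 -102.5]
```

```bash
python3 -m inch '[{"tx":-292,"ty":-365,"tz":-102,"roll":0,"claw":85},{"tx":-292,"ty":-365,"tz":-102,"roll":0,"claw":85},{"tx":-292,"ty":-365,"tz":-102,"roll":0,"claw":85},{"tx":-292,"ty":-365,"tz":-102,"roll":0,"claw":85},{"tx":-292,"ty":-365,"tz":-102,"roll":0,"claw":85},{"tx":-292,"ty":-365,"tz":-102,"roll":0,"claw":85},{"tx":-292,"ty":-365,"tz":-102,"roll":0,"claw":85},{"tx":-292,"ty":-365,"tz":-102,"roll":0,"claw":85},{"tx":-292,"ty":-365,"tz":-102,"roll":0,"claw":85},{"tx":-292,"ty":-365,"tz":-102,"roll":0,"claw":85}]'; python3 to.py 550,-55,400
```

```text
time_s: 1.75
tool_pos: [0.5516, -0.0582, 0.3996]
eef_rot: [0.051, 0.999, -0.001, 0.0]
ft_force: [0.9, 1.0, 0.3]
opening: 0.995
t 1.75 p [551.6 -58.2 399.6] q [-0.104  0.218  0.207  1.559 -0.002 -0.002] tilt 0.11 tiltaz -86.7 jawaz 84.18 jawz -0.002 F [0.9 1.  0.3] M [ 0.05 -0.06 -0.01] op 85.01
tool mm [ 1.9  3.  -0.4]
```

```bash
python3 -m inch '[{"tx":0,"ty":3,"tz":-500,"roll":0,"claw":85},{"tx":0,"ty":3,"tz":-500,"roll":0,"claw":85},{"tx":0,"ty":3,"tz":-500,"roll":0,"claw":85},{"tx":0,"ty":3,"tz":-500,"roll":0,"claw":85},{"tx":0,"ty":3,"tz":-500,"roll":0,"claw":85},{"tx":0,"ty":3,"tz":-500,"roll":0,"claw":85},{"tx":0,"ty":3,"tz":-500,"roll":0,"claw":85},{"tx":0,"ty":3,"tz":-500,"roll":0,"claw":85}]'; python3 to.py 550,-55,400
```

```text
time_s: 2.55
tool_pos: [0.616, -0.0613, 0.5973]
eef_rot: [0.051, 0.998, -0.003, 0.047]
ft_force: [0.2, 0.8, 1.0]
opening: 0.998
t 2.55 p [616.  -61.3 597.3] q [-0.098  0.568  1.248  2.157 -0.002  0.003] tilt 5.36 tiltaz -6.8 jawaz 84.18 jawz -0.0016 F [0.2 0.8 1. ] M [0.   0.14 0.03] op 85.27
tool mm [ 84.4  -0.1 190.2]
```

```bash
python3 -m inch '[{"tx":200,"ty":0,"tz":-300,"roll":0,"claw":85},{"tx":200,"ty":0,"tz":-300,"roll":0,"claw":85},{"tx":200,"ty":0,"tz":-300,"roll":0,"claw":85},{"tx":200,"ty":0,"tz":-300,"roll":0,"claw":85},{"tx":200,"ty":0,"tz":-300,"roll":0,"claw":85},{"tx":200,"ty":0,"tz":-300,"roll":0,"claw":85}]'; python3 to.py 550,-55,400
```

```text
time_s: 3.15
tool_pos: [0.5851, -0.0579, 0.653]
eef_rot: [0.05, 0.994, -0.005, 0.093]
ft_force: [0.9, 0.5, -0.5]
opening: 0.999
t 3.15 p [585.1 -57.9 653. ] q [-0.098  0.477  1.249  2.157 -0.002  0.004] tilt 10.69 tiltaz -6.2 jawaz 84.19 jawz -0.0013 F [ 0.9  0.5 -0.5] M [ 0.05  0.18 -0.  ] op 85.28
tool mm [ 81.5  -0.3 242. ]
```

```bash
cat > kin.py <<'E'
import numpy as np
D=[((.314,-.048,1.210),(.5994,.2304)),((.007,-.262,1.302),(np.hypot(.2958,.3368),.297)),((.218,.207,1.559),(np.hypot(.5516,.0582),.3996)),((.568,1.248,2.157),(np.hypot(.616,.0613),.5973)),((.477,1.249,2.157),(np.hypot(.5851,.0579),.653))]
A=[];b=[]
for (q2,q3,q4),(r,z) in D:
    f=q2-q3;s=f+q4
    # L1, L2, d(perp to forearm), Lt, h
    A.append([np.sin(q2),np.cos(f),np.sin(f),np.cos(s),0]);b.append(r)
    A.append([np.cos(q2),-np.sin(f),np.cos(f),-np.sin(s),1]);b.append(z)
A=np.array(A);x,res,rk,sv=np.linalg.lstsq(A,np.array(b),rcond=None)
print("L1 L2 d Lt h",x.round(4),(A@x-b).round(4))
def fk(q2,q3,q4):
    f=q2-q3;s=f+q4;L1,L2,d,Lt,h=x
    return L1*np.sin(q2)+L2*np.cos(f)+d*np.sin(f)+Lt*np.cos(s), h+L1*np.cos(q2)-L2*np.sin(f)+d*np.cos(f)-Lt*np.sin(s)
from scipy.optimize import least_squares
def ik(r,z,s):
    o=least_squares(lambda q:np.r_[np.array(fk(*q))-[r,z],q[0]-q[1]+q[2]-s],[.3,.2,1.3],bounds=([-.69,-1.03,-2.08],[1.73,1.25,2.16]));return o.x,o.cost
if __name__=="__main__":
    for tilt in (0,35):
        for z in (.05,.2,.35,.5,.65):
            for r in (.2,.3,.375,.45,.55,.65,.75,.85):
                q,c=ik(r,z,np.pi/2-np.radians(tilt));print(tilt,z,r,q.round(2),"OK" if c<1e-8 else "--%.3f"%np.sqrt(2*c))
E
python3 kin.py
```

```text
L1 L2 d Lt h [0.5214 0.4407 0.0751 0.4611 0.2814] [-0.0001  0.      0.0002  0.      0.      0.0001  0.0001  0.0001 -0.
 -0.0003]
0 0.05 0.2 [-0.28 -1.03  0.83] --0.037
0 0.05 0.3 [-0.08 -0.95  0.7 ] OK
0 0.05 0.375 [ 0.07 -0.81  0.69] OK
0 0.05 0.45 [ 0.2  -0.65  0.72] OK
0 0.05 0.55 [ 0.36 -0.42  0.79] OK
0 0.05 0.65 [ 0.53 -0.16  0.88] OK
0 0.05 0.75 [0.7  0.14 1.01] OK
0 0.05 0.85 [0.91 0.54 1.2 ] OK
0 0.2 0.2 [-0.48 -0.83  1.21] OK
0 0.2 0.3 [-0.25 -0.7   1.12] OK
0 0.2 0.375 [-0.1  -0.58  1.09] OK
0 0.2 0.45 [ 0.05 -0.44  1.08] OK
0 0.2 0.55 [ 0.24 -0.22  1.11] OK
0 0.2 0.65 [0.42 0.04 1.19] OK
0 0.2 0.75 [0.62 0.36 1.31] OK
0 0.2 0.85 [0.89 0.84 1.52] OK
0 0.35 0.2 [-0.48 -0.5   1.55] OK
0 0.35 0.3 [-0.28 -0.39  1.47] OK
0 0.35 0.375 [-0.14 -0.28  1.43] OK
0 0.35 0.45 [ 0.01 -0.14  1.42] OK
0 0.35 0.55 [0.2  0.07 1.44] OK
0 0.35 0.65 [0.41 0.35 1.52] OK
0 0.35 0.75 [0.66 0.75 1.67] OK
0 0.35 0.85 [0.94 1.25 1.87] --0.033
0 0.5 0.2 [-0.4  -0.1   1.86] OK
0 0.5 0.3 [-0.22  0.    1.79] OK
0 0.5 0.375 [-0.08  0.12  1.77] OK
0 0.5 0.45 [0.06 0.26 1.77] OK
0 0.5 0.55 [0.27 0.51 1.81]
[... 1184 characters left out ...]
 [-0.31 -0.59  0.68] OK
35 0.35 0.65 [-0.11 -0.44  0.63] OK
35 0.35 0.75 [ 0.09 -0.25  0.63] OK
35 0.35 0.85 [ 0.28 -0.02  0.67] OK
35 0.5 0.2 [-0.69 -0.23  1.46] --0.106
35 0.5 0.3 [-0.69 -0.37  1.29] --0.029
35 0.5 0.375 [-0.62 -0.39  1.18] OK
35 0.5 0.45 [-0.48 -0.35  1.1 ] OK
35 0.5 0.55 [-0.29 -0.24  1.01] OK
35 0.5 0.65 [-0.11 -0.1   0.97] OK
35 0.5 0.75 [0.09 0.09 0.96] OK
35 0.5 0.85 [0.29 0.34 1.01] OK
35 0.65 0.2 [-0.69  0.05  1.7 ] --0.010
35 0.65 0.3 [-0.58  0.02  1.56] OK
35 0.65 0.375 [-0.47  0.04  1.47] OK
35 0.65 0.45 [-0.35  0.09  1.4 ] OK
35 0.65 0.55 [-0.18  0.2   1.34] OK
35 0.65 0.65 [-0.    0.36  1.32] OK
35 0.65 0.75 [0.2  0.59 1.35] OK
35 0.65 0.85 [0.48 0.99 1.48] OK
```

Run:
```python
from kin import *
for t in (0,5,11,20,28,35):
    for z in (.08,.12,.16,.2,.25):
        for r in np.arange(.15,.7,.01):
            q,c=ik(r,z,np.pi/2-np.radians(t))
            if c<1e-8: print(t,z,"rmin",round(r,2),q.round(2));break
for r,z in((.608,.066),(.60,.058),(.59,.05)):print(ik(r,z,np.radians(55)))
```

```text
L1 L2 d Lt h [0.5214 0.4407 0.0751 0.4611 0.2814] [-0.0001  0.      0.0002  0.      0.      0.0001  0.0001  0.0001 -0.
 -0.0003]
0 0.08 rmin 0.23 [-0.29 -1.02  0.83]
0 0.12 rmin 0.17 [-0.5  -1.03  1.04]
0 0.16 rmin 0.15 [-0.58 -0.97  1.19]
0 0.2 rmin 0.15 [-0.6  -0.88  1.29]
0 0.25 rmin 0.15 [-0.61 -0.77  1.4 ]
5 0.08 rmin 0.27 [-0.28 -1.03  0.74]
5 0.12 rmin 0.22 [-0.47 -1.02  0.93]
5 0.16 rmin 0.16 [-0.66 -1.    1.15]
5 0.2 rmin 0.16 [-0.68 -0.91  1.25]
5 0.25 rmin 0.16 [-0.68 -0.8   1.36]
11 0.08 rmin 0.33 [-0.24 -1.02  0.6 ]
11 0.12 rmin 0.28 [-0.43 -1.02  0.79]
11 0.16 rmin 0.2 [-0.68 -1.02  1.05]
11 0.2 rmin 0.21 [-0.67 -0.92  1.13]
11 0.25 rmin 0.21 [-0.67 -0.81  1.24]
20 0.08 rmin 0.42 [-0.16 -1.02  0.37]
20 0.12 rmin 0.37 [-0.35 -1.03  0.54]
20 0.16 rmin 0.31 [-0.56 -1.02  0.76]
20 0.2 rmin 0.27 [-0.69 -0.97  0.94]
20 0.25 rmin 0.28 [-0.67 -0.85  1.04]
28 0.08 rmin 0.5 [-0.07 -1.01  0.13]
28 0.12 rmin 0.46 [-0.23 -1.02  0.29]
28 0.16 rmin 0.41 [-0.42 -1.03  0.47]
28 0.2 rmin 0.33 [-0.68 -1.03  0.73]
28 0.25 rmin 0.34 [-0.67 -0.91  0.84]
35 0.08 rmin 0.56 [ 0.02 -1.03 -0.09]
35 0.12 rmin 0.54 [-0.1  -1.01  0.05]
35 0.16 rmin 0.5 [-0.27 -1.02  0.21]
35 0.2 rmin 0.44 [-0.48 -1.03  0.41]
35 0.25 rmin 0.38 [-0.68 -0.98  0.66]
(array([ 0.13619379, -0.94741222, -0.12367491]), np.float64(4.2476509906698136e-16))
(array([ 0.14061154, -0.97170137, -0.15238182]), np.float64(2.359195076595592e-21))
(array([ 0.14285801, -0.99995152, -0.18287824]), np.float64(1.168146075590349e-13))
```

```bash
python3 to.py 320,-32,130 220,-22,100
```

```text
t 3.15 p [585.1 -57.9 653. ] q [-0.098  0.477  1.249  2.157 -0.002  0.004] tilt 10.69 tiltaz -6.2 jawaz 84.19 jawz -0.0013 F [ 0.9  0.5 -0.5] M [ 0.05  0.18 -0.  ] op 85.28
tool mm [358.7  -0.4 464.5]
tool mm [463.   -0.5 475.4]
```

```bash
python3 -m inch '[{"tx":359,"ty":0,"tz":464,"roll":0,"claw":85},{"tx":359,"ty":0,"tz":464,"roll":0,"claw":85},{"tx":359,"ty":0,"tz":464,"roll":0,"claw":85},{"tx":359,"ty":0,"tz":464,"roll":0,"claw":85},{"tx":359,"ty":0,"tz":464,"roll":0,"claw":85},{"tx":359,"ty":0,"tz":464,"roll":0,"claw":85},{"tx":359,"ty":0,"tz":464,"roll":0,"claw":85},{"tx":359,"ty":0,"tz":464,"roll":0,"claw":85},{"tx":359,"ty":0,"tz":464,"roll":0,"claw":85},{"tx":359,"ty":0,"tz":464,"roll":0,"claw":85},{"tx":359,"ty":0,"tz":464,"roll":0,"claw":85},{"tx":359,"ty":0,"tz":464,"roll":0,"claw":85}]'>/dev/null; python3 to.py 220,-22,100
```

```text
t 4.35 p [351.5 -34.7 192.8] q [-0.096 -0.312 -0.781  0.916 -0.002  0.005] tilt 10.67 tiltaz -6.2 jawaz 84.19 jawz -0.0013 F [0.1 0.2 0.2] M [0.06 0.13 0.02] op 84.92
tool mm [147.1  -0.5  66.7]
```

```bash
python3 -m inch '[{"tx":147,"ty":0,"tz":67,"roll":0,"claw":85},{"tx":147,"ty":0,"tz":67,"roll":0,"claw":85},{"tx":147,"ty":0,"tz":67,"roll":0,"claw":85},{"tx":147,"ty":0,"tz":67,"roll":0,"claw":85}]'>/dev/null; python3 to.py 200,-20,90
```

```text
t 4.75 p [236.4 -22.9 131.8] q [-0.093 -0.521 -1.024  0.906 -0.003  0.008] tilt 9.22 tiltaz -6.3 jawaz 84.19 jawz -0.0014 F [ 0.6 -0.6 -0.8] M [ 0.04  0.14 -0.02] op 85.0
tool mm [42.8 -0.7 35.4]
```

```bash
python3 -m inch '[{"tx":100,"ty":0,"tz":70,"roll":0,"claw":85},{"tx":100,"ty":0,"tz":70,"roll":0,"claw":85},{"tx":100,"ty":0,"tz":70,"roll":0,"claw":85}]'>/dev/null; python3 to.py 200,-20,90
```

```text
t 5.05 p [199.4 -18.7 140.2] q [-0.087 -0.591 -1.025  1.01  -0.004  0.014] tilt 7.31 tiltaz -6.6 jawaz 84.19 jawz -0.0018 F [-0.  -0.6  0.3] M [-0.04  0.12  0.02] op 84.69
tool mm [ 5.7 -1.2 49.9]
```

```bash
python3 -m inch '[{"tx":-50,"ty":0,"tz":120,"roll":0,"claw":85},{"tx":-50,"ty":0,"tz":120,"roll":0,"claw":85},{"tx":-50,"ty":0,"tz":120,"roll":0,"claw":85}]'>/dev/null; python3 to.py 200,-20,90
```

```text
t 5.35 p [293.4 -28.1  64.3] q [-0.092 -0.21  -1.023  0.661 -0.003  0.009] tilt 5.61 tiltaz -7.1 jawaz 84.18 jawz -0.0021 F [-0.6  0.1  0.4] M [0.02 0.15 0.02] op 84.97
tool mm [ 90.7  -1.5 -34.8]
```

```bash
python3 -m inch '[{"tx":300,"ty":0,"tz":220,"roll":0,"claw":85},{"tx":300,"ty":0,"tz":220,"roll":0,"claw":85}]'>/dev/null; python3 to.py 200,-20,90
```

```text
t 5.55 p [276.  -25.7  54.4] q [-0.089 -0.182 -1.025  0.681 -0.003  0.013] tilt 2.67 tiltaz -9.1 jawaz 84.18 jawz -0.0027 F [-0.3  0.3  0.1] M [0.04 0.07 0.01] op 84.85
tool mm [ 74.4  -2.2 -39.1]
```

```bash
python3 -m inch '[{"tx":300,"ty":0,"tz":150,"roll":0,"claw":85},{"tx":300,"ty":0,"tz":150,"roll":0,"claw":85}]'>/dev/null; python3 to.py 451,-318,200
```

```text
t 5.75 p [247.5 -21.8  62.1] q [-0.083 -0.214 -1.025  0.758 -0.003  0.018] tilt 0.22 tiltaz -70.2 jawaz 84.18 jawz -0.0035 F [-0.5  0.7  0.2] M [0.   0.02 0.03] op 84.98
tool mm [-232.7 -274.5 -136.6]
```

```bash
python3 -m inch '[{"tx":-20,"ty":-10,"tz":-50,"roll":0,"claw":85},{"tx":-233,"ty":-275,"tz":-90,"roll":26.9,"claw":85},{"tx":-233,"ty":-275,"tz":-90,"roll":26.9,"claw":85},{"tx":-233,"ty":-275,"tz":-90,"roll":26.9,"claw":85},{"tx":-233,"ty":-275,"tz":-90,"roll":26.9,"claw":85},{"tx":-233,"ty":-275,"tz":-90,"roll":26.9,"claw":85},{"tx":-233,"ty":-275,"tz":-90,"roll":26.9,"claw":85},{"tx":-233,"ty":-275,"tz":-90,"roll":26.9,"claw":85},{"tx":-233,"ty":-275,"tz":-90,"roll":26.9,"claw":85},{"tx":-233,"ty":-275,"tz":-90,"roll":26.9,"claw":85}]' 25 >/dev/null; python3 to.py 451.4,-318.5,100
python3 - <<'E'
from station import camera
from ov import *
c=camera("wrist");np.savez("w1.npz",**c)
draw(c,[rect(.4514,-.3185,np.radians(-32.7),.124,.056,.009)],(0,400,0,640),1,"pics/w1.png")
E
```

```text
t 6.75 p [ 450.8 -318.9  153.8] q [-0.614  0.266 -0.292  1.01  -0.002 -0.042] tilt 0.18 tiltaz -76.5 jawaz 57.22 jawz -0.0022 F [ 0.1  0.8 -0.3] M [ 0.01 -0.01  0.01] op 85.03
tool mm [-0.1  0.8 53.8]
```

View pics/w1.png

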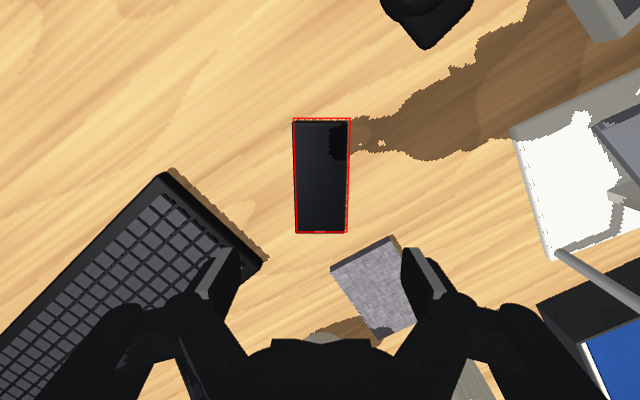

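```bash
python3 -m inch '[{"tx":0,"ty":1,"tz":50,"roll":0,"claw":67},{"tx":0,"ty":1,"tz":100,"roll":0,"claw":67},{"tx":0,"ty":1,"tz":135,"roll":0,"claw":67},{"tx":0,"ty":1,"tz":146,"roll":0,"claw":67},{"tx":0,"ty":1,"tz":150,"roll":0,"claw":67},{"tx":0,"ty":1,"tz":150,"roll":0,"claw":67}]' 25 >/dev/null; python3 to.py 451.4,-318.5,0
python3 - <<'E'
from station import camera
from ov import *
c=camera("wrist");np.savez("w2.npz",**c)
cv2.imwrite("pics/w2.png",c["pixels"])
E
```

```text
t 7.4 p [ 451.4 -317.5    4.9] q [-0.612  0.417 -0.463  0.687 -0.002 -0.041] tilt 0.21 tiltaz -69.9 jawaz 57.29 jawz -0.0022 F [0.7 0.7 0.2] M [ 0.04 -0.02  0.06] op 67.05
tool mm [-0.5 -0.8  4.9]
```

View pics/w2.png

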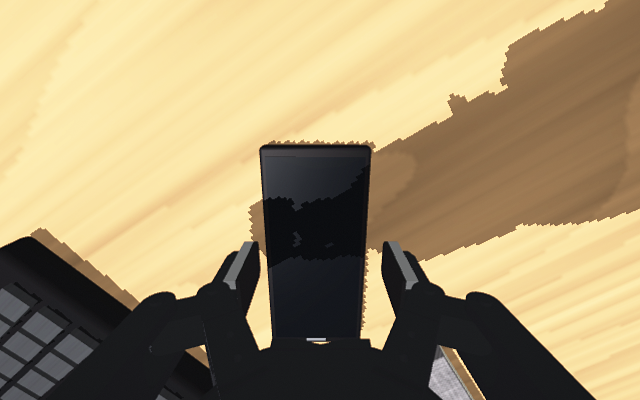

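```bash
python3 -m inch '[{"tx":0,"ty":-1,"tz":4,"roll":0,"claw":67},{"tx":0,"ty":-1,"tz":4,"roll":0,"claw":67}]' 25 |grep -E "pos|force"; 
python3 -m inch '[{"tx":0,"ty":0,"tz":2,"roll":0,"claw":67},{"tx":0,"ty":0,"tz":3,"roll":0,"claw":67}]' 25 |grep -E "pos|force"
```

```text
tool_pos: [0.4524, -0.3197, 0.0028]
ft_force: [0.6, -0.2, -0.8]
tool_pos: [0.4529, -0.3201, 0.0003]
ft_force: [-0.5, 0.1, -0.3]
```

```bash
for i in 1 2 3; do python3 -m inch '[{"tx":0,"ty":0,"tz":2,"roll":0,"claw":67},{"tx":0,"ty":0,"tz":2,"roll":0,"claw":67}]' 25 |grep -E "pos|force"; done
```

```text
tool_pos: [0.4527, -0.32, -0.002]
ft_force: [0.3, -0.3, 0.6]
tool_pos: [0.4525, -0.3199, -0.0043]
ft_force: [0.3, -0.0, 0.1]
tool_pos: [0.4525, -0.3198, -0.0066]
ft_force: [0.3, -0.4, 0.1]
```

```bash
python3 -m inch '[{"tx":0,"ty":0,"tz":2,"roll":0,"claw":67},{"tx":0,"ty":0,"tz":2,"roll":0,"claw":67}]' 25 |grep -E "pos|force"
```

```text
tool_pos: [0.4526, -0.3199, -0.0069]
ft_force: [-5.4, 3.1, 17.8]
```

```bash
python3 -m inch '[{"tx":0,"ty":0,"tz":-4.5,"roll":0,"claw":67},{"tx":0,"ty":0,"tz":-4.5,"roll":0,"claw":67},{"tx":0,"ty":0,"tz":-4.5,"roll":0,"claw":50},{"tx":0,"ty":0,"tz":-4.5,"roll":0,"claw":50},{"tx":0,"ty":0,"tz":-4.5,"roll":0,"claw":50},{"tx":0,"ty":0,"tz":-4.5,"roll":0,"claw":50}]' 30 ; python3 to.py
```

```text
time_s: 9.25
tool_pos: [0.4526, -0.3202, -0.0021]
eef_rot: [0.282, 0.959, -0.002, 0.003]
ft_force: [-1.9, -0.3, 7.3]
opening: 0.645
t 9.25 p [ 452.6 -320.2   -2.1] q [-0.614  0.427 -0.468  0.668 -0.002 -0.043] tilt 0.47 tiltaz -52.2 jawaz 57.27 jawz -0.0027 F [-1.9 -0.3  7.3] M [0.03 0.38 0.  ] op 55.09
```

```bash
python3 -m inch '[{"tx":0,"ty":0,"tz":0,"roll":0,"claw":60},{"tx":0,"ty":0,"tz":-2.2,"roll":0,"claw":60},{"tx":0,"ty":0,"tz":-2.2,"roll":0,"claw":60},{"tx":0,"ty":0,"tz":-2.2,"roll":0,"claw":50},{"tx":0,"ty":0,"tz":-2.2,"roll":0,"claw":50},{"tx":0,"ty":0,"tz":-2.2,"roll":0,"claw":50}]' 30 ; python3 to.py
```

```text
time_s: 9.85
tool_pos: [0.4526, -0.3202, 0.0004]
eef_rot: [0.282, 0.959, -0.002, 0.003]
ft_force: [-1.6, 1.3, 4.5]
opening: 0.643
t 9.85 p [ 452.6 -320.2    0.4] q [-0.614  0.424 -0.467  0.673 -0.002 -0.043] tilt 0.48 tiltaz -51.8 jawaz 57.27 jawz -0.0027 F [-1.6  1.3  4.5] M [ 0.26  0.29 -0.  ] op 54.89
```

```bash
python3 -m inch '[{"tx":0,"ty":0,"tz":-20,"roll":0,"claw":50},{"tx":0,"ty":0,"tz":-60,"roll":0,"claw":50},{"tx":0,"ty":0,"tz":-100,"roll":0,"claw":50}]' 35 ; python3 to.py 500,-50,630;python3 - <<'E'
from station import camera
from ov import *
c=camera("wrist")
cv2.imwrite("pics/w3.png",c["pixels"])
E
```

```text
time_s: 10.15
tool_pos: [0.4509, -0.3187, 0.1001]
eef_rot: [0.282, 0.959, -0.002, 0.002]
ft_force: [1.2, -0.5, -2.2]
opening: 0.638
t 10.15 p [ 450.9 -318.7  100.1] q [-0.614  0.309 -0.367  0.89  -0.002 -0.043] tilt 0.3 tiltaz -61.6 jawaz 57.28 jawz -0.0025 F [ 1.2 -0.5 -2.2] M [-0.06 -0.09 -0.01] op 54.45
tool mm [ 101.6  251.2 -531. ]
```

View pics/w3.png

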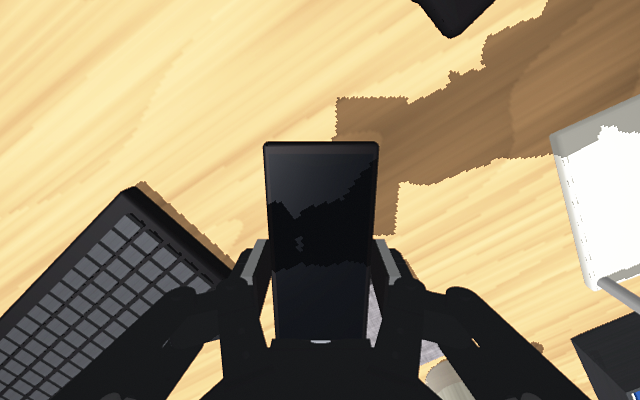

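```bash
python3 -m inch '[{"tx":102,"ty":251,"tz":-531,"roll":-27.0,"claw":50},{"tx":102,"ty":251,"tz":-531,"roll":-27.0,"claw":50},{"tx":102,"ty":251,"tz":-531,"roll":-27.0,"claw":50},{"tx":102,"ty":251,"tz":-531,"roll":-27.0,"claw":50},{"tx":102,"ty":251,"tz":-531,"roll":-27.0,"claw":50},{"tx":102,"ty":251,"tz":-531,"roll":-27.0,"claw":50},{"tx":102,"ty":251,"tz":-531,"roll":-27.0,"claw":50},{"tx":102,"ty":251,"tz":-531,"roll":-27.0,"claw":50},{"tx":102,"ty":251,"tz":-531,"roll":-27.0,"claw":50},{"tx":102,"ty":251,"tz":-531,"roll":-27.0,"claw":50},{"tx":102,"ty":251,"tz":-531,"roll":-27.0,"claw":50},{"tx":102,"ty":251,"tz":-531,"roll":-27.0,"claw":50}]' >/dev/null ; python3 to.py 500,-50,630
```

```text
t 11.4 p [497.1 -49.2 627.6] q [-0.093  0.334  0.946  2.158 -0.009  0.007] tilt 1.47 tiltaz -26.7 jawaz 84.27 jawz -0.0092 F [-142.8   14.2   -3.4] M [ 1.28 13.51 -0.09] op 54.38
tool mm [-3.1 -0.5 -2.3]
```

Run:
```python
from station import bot,camera
from ov import *
print(bot.read_state()["ft_force"])
for n in ("wrist","scene"):
    c=camera(n); cv2.imwrite(f"pics/{n}4.png",c["pixels"])
    s=bot.read_state(); print(s["time_s"],s["ft_force"],s["moment"],s["qd"].round(3),s["joint_torque"].round(1),s["q"])
```

```text
[-142.82311489   14.18134427   -3.38473413]
11.45 [-7.92147615  1.48616895  0.33943431] [0.19972216 0.60831748 0.0216631 ] [-0.04  -0.073 -0.184 -0.093 -0.027 -0.082] [ -0.4 -11.1   8.5   3.9  -0.9   0.1] [-0.08841389  0.33745869  0.96954022  2.15195604 -0.00642979  0.00923433]
11.5 [ 0.51018938 -1.52806887 -1.84875558] [ 0.00208394  0.05462992 -0.01865798] [-0.034 -0.02  -0.227  0.048 -0.034 -0.035] [  1.  -43.2  27.   -1.5   0.2   0.2] [-0.09047389  0.33512569  0.95746621  2.1540147  -0.00828465  0.00639824]
```

View pics/scene4.png

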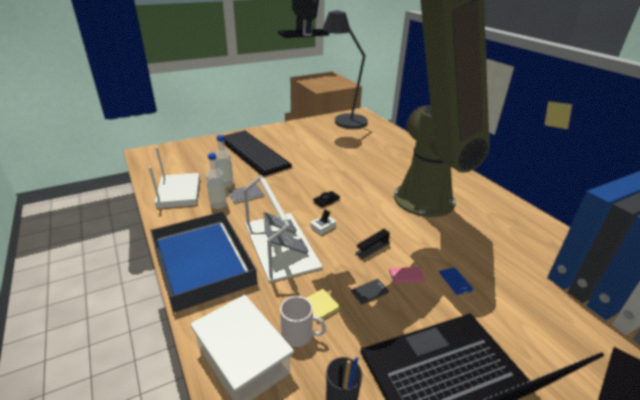

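View pics/wrist4.png

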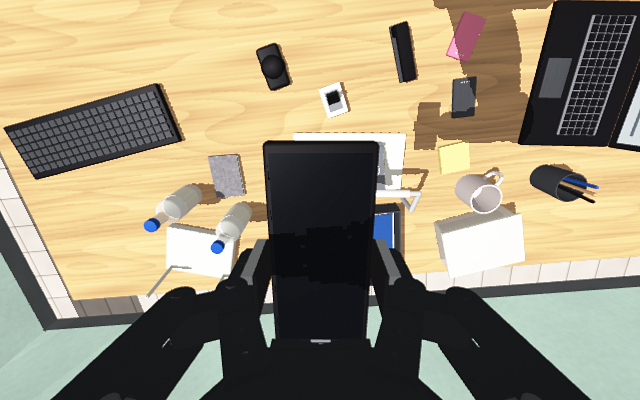

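```bash
python3 to.py
python3 -m inch '[{"tx":30,"ty":0,"tz":-30,"roll":0,"claw":50},{"tx":60,"ty":0,"tz":-60,"roll":0,"claw":50},{"tx":90,"ty":0,"tz":-90,"roll":0,"claw":50}]' |grep force; python3 to.py
```

```text
t 11.5 p [501.1 -48.2 631.1] q [-0.09   0.335  0.957  2.154 -0.008  0.006] tilt 2.29 tiltaz -17.1 jawaz 84.43 jawz -0.008 F [ 0.5 -1.5 -1.8] M [ 0.    0.05 -0.02] op 54.52
ft_force: [-0.4, -0.1, -0.4]
t 11.8 p [406.8 -38.8 668. ] q [-0.088  0.14   0.802  2.158 -0.009  0.008] tilt 4.31 tiltaz -11.7 jawaz 84.44 jawz -0.008 F [-0.4 -0.1 -0.4] M [ 0.02  0.13 -0.01] op 54.58
```

```bash
python3 -m inch '[{"tx":0,"ty":0,"tz":-50,"roll":0,"claw":50},{"tx":0,"ty":0,"tz":-150,"roll":0,"claw":50},{"tx":0,"ty":0,"tz":-300,"roll":0,"claw":50}]' |grep force; python3 to.py
```

```text
ft_force: [-0.2, 0.0, -2.3]
t 12.1 p [388.7 -37.  686.6] q [-0.087  0.093  0.801  2.157 -0.009  0.009] tilt 7.02 tiltaz -9.2 jawaz 84.42 jawz -0.0077 F [-0.2  0.  -2.3] M [0.05 0.13 0.  ] op 54.6
```

```bash
python3 -m inch '[{"tx":0,"ty":0,"tz":-100,"roll":0,"claw":50},{"tx":0,"ty":0,"tz":-600,"roll":0,"claw":50},{"tx":0,"ty":0,"tz":-600,"roll":0,"claw":50},{"tx":0,"ty":0,"tz":-600,"roll":0,"claw":50}]' |grep force; python3 to.py
```

```text
ft_force: [0.5, -0.7, -2.9]
t 12.5 p [361.7 -34.3 705.3] q [-0.086  0.032  0.788  2.157 -0.009  0.01 ] tilt 9.76 tiltaz -8.0 jawaz 84.43 jawz -0.0073 F [ 0.5 -0.7 -2.9] M [ 0.08  0.17 -0.01] op 54.57
```

```bash
python3 -m inch '[{"tx":0,"ty":0,"tz":-300,"roll":0,"claw":50}]' |grep force; python3 to.py|cut -c1-130
python3 -m inch '[{"tx":0,"ty":0,"tz":-300,"roll":0,"claw":50},{"tx":0,"ty":0,"tz":-300,"roll":0,"claw":50}]' |grep force; python3 to.py
```

```text
ft_force: [1.3, -0.4, -1.9]
t 12.6 p [354.9 -33.6 716.2] q [-0.086  0.012  0.799  2.156 -0.009  0.01 ] tilt 11.56 tiltaz -7.5 jawaz 84.44 jawz -0.0071 F [ 1.3
ft_force: [-0.1, -0.3, -1.8]
t 12.8 p [336.6 -31.9 734.3] q [-0.085 -0.03   0.81   2.158 -0.009  0.01 ] tilt 14.47 tiltaz -7.0 jawaz 84.44 jawz -0.0065 F [-0.1 -0.3 -1.8] M [0.06 0.39 0.  ] op 54.72
```

```bash
python3 -m inch '[{"tx":-100,"ty":0,"tz":-300,"roll":0,"claw":50}]' |grep force; python3 to.py|cut -c1-130
python3 -m inch '[{"tx":-100,"ty":0,"tz":-300,"roll":0,"claw":50}]' |grep force; python3 to.py|cut -c1-130
python3 -m inch '[{"tx":-100,"ty":0,"tz":-300,"roll":0,"claw":50}]' |grep force; python3 to.py|cut -c1-130
python3 -m inch '[{"tx":-100,"ty":0,"tz":-300,"roll":0,"claw":50}]' |grep force; python3 to.py
```

```text
ft_force: [-0.1, -0.9, -2.4]
t 12.9 p [341.4 -32.3 747.5] q [-0.086 -0.025  0.851  2.157 -0.009  0.009] tilt 16.6 tiltaz -6.7 jawaz 84.45 jawz -0.0062 F [-0.1 
ft_force: [0.2, -0.3, -2.4]
t 13.0 p [344.9 -32.7 761.3] q [-0.086 -0.023  0.892  2.157 -0.009  0.009] tilt 18.81 tiltaz -6.5 jawaz 84.46 jawz -0.0059 F [ 0.2
ft_force: [0.4, -1.0, -1.8]
t 13.1 p [346.1 -32.8 775. ] q [-0.086 -0.023  0.93   2.157 -0.009  0.008] tilt 21.01 tiltaz -6.4 jawaz 84.46 jawz -0.0055 F [ 0.4
ft_force: [-0.8, -0.1, -1.9]
t 13.2 p [345.3 -32.8 788.8] q [-0.086 -0.026  0.965  2.157 -0.009  0.007] tilt 23.2 tiltaz -6.2 jawaz 84.47 jawz -0.0053 F [-0.8 -0.1 -1.9] M [ 0.09  0.53 -0.03] op 54.51
```

2.2° per row; five more to reach about 34.

```bash
python3 -m inch '[{"tx":-100,"ty":0,"tz":-300,"roll":0,"claw":50}]' |grep force
python3 -m inch '[{"tx":-100,"ty":0,"tz":-300,"roll":0,"claw":50}]' |grep force
python3 -m inch '[{"tx":-100,"ty":0,"tz":-300,"roll":0,"claw":50}]' |grep force
python3 -m inch '[{"tx":-100,"ty":0,"tz":-300,"roll":0,"claw":50}]' |grep force
python3 -m inch '[{"tx":-100,"ty":0,"tz":-300,"roll":0,"claw":50}]' |grep force; python3 to.py
```

```text
ft_force: [-1.0, -0.1, -1.9]
ft_force: [0.0, 0.6, -1.4]
ft_force: [-0.0, -0.0, -1.2]
ft_force: [-0.1, -0.7, -1.4]
ft_force: [0.4, 0.3, -1.6]
t 13.7 p [316.9 -30.4 856.1] q [-0.087 -0.074  1.108  2.157 -0.008  0.005] tilt 34.12 tiltaz -5.8 jawaz 84.51 jawz -0.0041 F [ 0.4  0.3 -1.6] M [0.06 0.79 0.03] op 54.79
```

```bash
python3 -m inch '[{"tx":-7,"ty":0,"tz":-21,"roll":0,"claw":50}]' |grep force; python3 to.py
python3 - <<'E'
from kin import *
for r,z in ((.31,.86),(.34,.75),(.38,.6),(.42,.45),(.47,.3),(.5,.2),(.55,.15)):print(r,z,ik(r,z,np.radians(55)))
E
```

```text
ft_force: [0.5, -0.6, -2.7]
t 13.8 p [310.4 -29.9 863.3] q [-0.088 -0.084  1.119  2.158 -0.008  0.004] tilt 35.33 tiltaz -5.8 jawaz 84.52 jawz -0.0039 F [ 0.5 -0.6 -2.7] M [0.08 0.76 0.01] op 54.17
L1 L2 d Lt h [0.5214 0.4407 0.0751 0.4611 0.2814] [-0.0001  0.      0.0002  0.      0.      0.0001  0.0001  0.0001 -0.
 -0.0003]
0.31 0.86 (array([-0.09287026,  1.09752033,  2.15032168]), np.float64(2.443284748713431e-16))
0.34 0.75 (array([-0.37113538,  0.39744297,  1.72850944]), np.float64(1.0407453439903803e-21))
0.38 0.6 (array([-0.52030468, -0.11221416,  1.36802161]), np.float64(1.0680890463333282e-21))
0.42 0.45 (array([-0.56439768, -0.49448276,  1.029846  ]), np.float64(6.947469422236763e-19))
0.47 0.3 (array([-0.47037382, -0.7930335 ,  0.63727141]), np.float64(1.3629712481733881e-18))
0.5 0.2 (array([-0.32246182, -0.95070524,  0.33168767]), np.float64(2.5633813229921903e-20))
0.55 0.15 (array([-0.13585374, -0.95396046,  0.14182437]), np.float64(2.6594145246087905e-17))
```

```bash
cat > tgt.py <<'E'
from to import *
a=np.radians(35)
def pads(X=.6083,Y=.0092,yaw=-5.7):
    w=np.radians(yaw);Rz=np.array([[np.cos(w),-np.sin(w),0],[np.sin(w),np.cos(w),0],[0,0,1]])
    ex=Rz@[np.cos(a),0,np.sin(a)];ey=Rz@[0,1,0];n=np.cross(ex,ey)
    f=lambda p:Rz@np.array(p)+[X,Y,0]
    return f([0,.055,.066]),f([-.0115,-.055,.058]),ex,ey,n
def pad_to(which,pts):  # pts: (uphill,across,out) mm of TCP wrt pad origin
    L,S,ex,ey,n=pads();o=L if which=="L" else S
    s,R=st();T=R.T
    d=(s["tool_pos"]-o)*1000;print("TCP in pad frame",[round(float(d@e),1) for e in(ex,ey,n)],"tool axes in pad: ang x", np.degrees(np.arctan2(-R[:,0]@ey,-R[:,0]@ex)).round(2),"z err deg",np.degrees([R[:,2]@ex,R[:,2]@ey]).round(2))
    for p in pts:
        W=o+(ex*p[0]+ey*p[1]+n*p[2])/1000
        print(p,"world",(W*1000).round(1),"tool mm",((W-s["tool_pos"])@R*1000).round(1))
E
python3 - <<'E'
from tgt import *
show();to([470,30,300]);pad_to("L",[(2,0,75),(2,0,.4)])
E
```

```text
t 13.8 p [310.4 -29.9 863.3] q [-0.088 -0.084  1.119  2.158 -0.008  0.004] tilt 35.33 tiltaz -5.8 jawaz 84.52 jawz -0.0039 F [ 0.5 -0.6 -2.7] M [0.08 0.76 0.01] op 54.17
tool mm [200.6  77.1 547.8]
TCP in pad frame [217.7, -123.5, 820.8] tool axes in pad: ang x 0.31 z err deg [ 0.33 -0.06]
(2, 0, 75) world [572.6  68.  128.6] tool mm [219.3 125.4 744.5]
(2, 0, 0.4) world [615.2  63.8  67.5] tool mm [219.7 125.5 819.1]
```

```bash
python3 -m inch '[{"tx":20,"ty":8,"tz":50,"roll":0,"claw":50},{"tx":200,"ty":77,"tz":548,"roll":0,"claw":50},{"tx":200,"ty":77,"tz":548,"roll":0,"claw":50},{"tx":200,"ty":77,"tz":548,"roll":0,"claw":50},{"tx":200,"ty":77,"tz":548,"roll":0,"claw":50},{"tx":200,"ty":77,"tz":548,"roll":0,"claw":50},{"tx":200,"ty":77,"tz":548,"roll":0,"claw":50},{"tx":200,"ty":77,"tz":548,"roll":0,"claw":50},{"tx":200,"ty":77,"tz":548,"roll":0,"claw":50},{"tx":200,"ty":77,"tz":548,"roll":0,"claw":50},{"tx":200,"ty":77,"tz":548,"roll":0,"claw":50},{"tx":200,"ty":77,"tz":548,"roll":0,"claw":50}]' >/dev/null
python3 - <<'E'
from tgt import *
show();to([470,30,300]);pad_to("L",[(2,0,75),(2,0,.4)])
E
```

```text
t 15.0 p [459.1  25.9 337.3] q [ 0.166 -0.498 -0.723  0.746 -0.153  0.213] tilt 35.31 tiltaz -5.8 jawaz 84.53 jawz -0.0038 F [ 1.4  0.4 -2.6] M [ 0.09  0.79 -0.04] op 54.59
tool mm [13.   5.2 36.5]
TCP in pad frame [32.7, -53.2, 308.3] tool axes in pad: ang x 0.32 z err deg [ 0.31 -0.04]
(2, 0, 75) world [572.6  68.  128.6] tool mm [ 31.6  53.5 233.1]
(2, 0, 0.4) world [615.2  63.8  67.5] tool mm [ 32.   53.6 307.7]
```

```bash
python3 -m inch '[{"tx":25,"ty":20,"tz":35,"roll":0,"claw":50},{"tx":42,"ty":40,"tz":70,"roll":0,"claw":50},{"tx":42,"ty":53.5,"tz":115,"roll":0,"claw":50},{"tx":42,"ty":53.5,"tz":160,"roll":0,"claw":50},{"tx":42,"ty":53.5,"tz":205,"roll":0,"claw":50},{"tx":42,"ty":53.5,"tz":245,"roll":0,"claw":50},{"tx":42,"ty":53.5,"tz":270,"roll":0,"claw":50},{"tx":42,"ty":53.5,"tz":270,"roll":0,"claw":50}]' |grep force
python3 - <<'E'
from tgt import *
show();pad_to("L",[(2,0,15),(2,0,5),(2,0,.4)])
from station import camera
from ov import *
for n in("scene","wrist","top"):
    c=camera(n);np.savez(n+"5.npz",**c);cv2.imwrite(f"pics/{n}5.png",c["pixels"])
c=load("scene5.npz");cv2.imwrite("pics/scene5c.png",cv2.resize(c["pixels"][150:310,200:400],None,fx=3.6,fy=3.6,interpolation=cv2.INTER_CUBIC))
E
```

```text
ft_force: [-0.5, 0.4, -1.5]
t 15.8 p [583.7  65.8  88.2] q [ 0.213  0.064 -0.95  -0.028 -0.18   0.253] tilt 34.95 tiltaz -6.0 jawaz 84.5 jawz -0.0056 F [-0.5  0.4 -1.5] M [ 0.06  0.88 -0.  ] op 54.46
TCP in pad frame [-11.9, -1.1, 35.4] tool axes in pad: ang x 0.34 z err deg [-0.05 -0.15]
(2, 0, 15) world [606.8  64.6  79.4] tool mm [-13.9   1.1  20.4]
(2, 0, 5) world [612.5  64.1  71.2] tool mm [-13.9   1.1  30.4]
(2, 0, 0.4) world [615.2  63.8  67.5] tool mm [-14.    1.1  35. ]
```

View pics/scene5c.png

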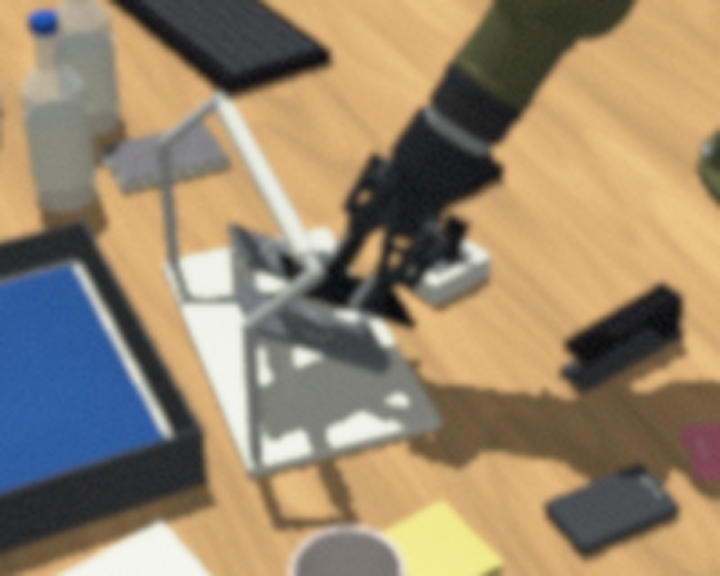

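View pics/wrist5.png

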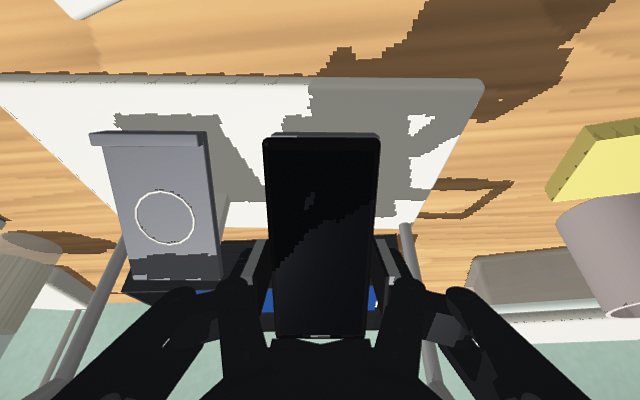

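Run:
```python
from ov import *
c=load("wrist5.npz")
L=stand(.6083,.0092,np.radians(-5.7))
draw(c,L,(0,300,0,560),1.4,"pics/w5o.png")
```

```text
(no output)
```

View pics/w5o.png

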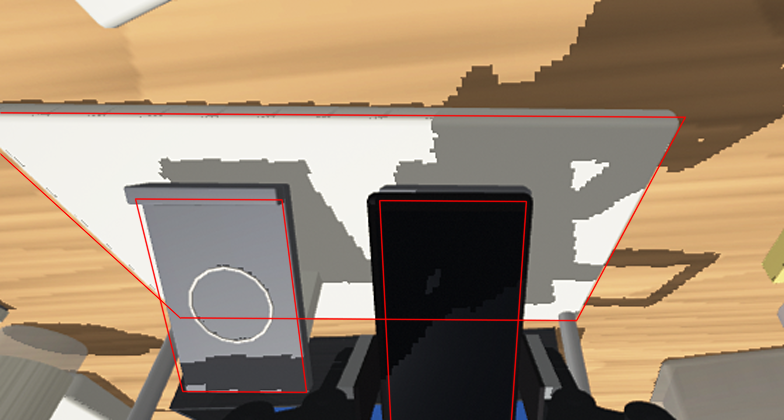

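```bash
python3 -m inch '[{"tx":-8,"ty":1,"tz":8,"roll":0,"claw":50},{"tx":-15,"ty":1,"tz":16,"roll":0,"claw":50},{"tx":-15,"ty":1,"tz":25,"roll":0,"claw":50},{"tx":-15,"ty":1,"tz":31,"roll":0,"claw":50},{"tx":-15,"ty":1,"tz":31,"roll":0,"claw":50}]' |grep force
python3 - <<'E'
from tgt import *
show();pad_to("L",[(2,0,.4)])
E
```

```text
ft_force: [0.7, 0.2, -2.5]
t 16.45 p [614.6  64.4  75. ] q [ 0.195  0.141 -0.908 -0.072 -0.169  0.237] tilt 35.19 tiltaz -5.8 jawaz 84.52 jawz -0.0043 F [ 0.7  0.2 -2.5] M [ 0.09  0.83 -0.04] op 54.65
TCP in pad frame [5.8, 0.6, 6.9] tool axes in pad: ang x 0.32 z err deg [ 0.19 -0.07]
(2, 0, 0.4) world [615.2  63.8  67.5] tool mm [ 3.8 -0.6  6.5]
```

```bash
python3 -m inch '[{"tx":3,"ty":-0.5,"tz":3,"roll":0,"claw":50},{"tx":3,"ty":-0.5,"tz":4,"roll":0,"claw":50}]' |grep force
python3 - <<'E'
from tgt import *
show();pad_to("L",[(2,0,.4)])
E
```

```text
ft_force: [0.1, -0.2, -2.6]
t 16.65 p [613.3  63.7  68.8] q [ 0.194  0.151 -0.915 -0.087 -0.169  0.236] tilt 35.08 tiltaz -5.9 jawaz 84.52 jawz -0.0049 F [ 0.1 -0.2 -2.6] M [ 0.08  0.83 -0.05] op 54.67
TCP in pad frame [1.2, -0.3, 2.6] tool axes in pad: ang x 0.35 z err deg [ 0.08 -0.1 ]
(2, 0, 0.4) world [615.2  63.8  67.5] tool mm [-0.8  0.3  2.2]
```

```bash
python3 -m inch '[{"tx":-1,"ty":0.3,"tz":2,"roll":0,"claw":50},{"tx":-1,"ty":0.3,"tz":2.5,"roll":0,"claw":50}]' |grep force
python3 - <<'E'
from tgt import *
show();pad_to("L",[(2,0,.4)])
from station import camera
from ov import *
c=camera("wrist");np.savez("wrist6.npz",**c);cv2.imwrite(f"pics/wrist6.png",c["pixels"])
E
```

```text
ft_force: [-3.5, 0.9, 0.2]
t 16.85 p [614.8  63.7  66.7] q [ 0.193  0.158 -0.913 -0.09  -0.168  0.236] tilt 35.01 tiltaz -5.9 jawaz 84.53 jawz -0.0053 F [-3.5  0.9  0.2] M [ 0.04  1.18 -0.14] op 54.51
TCP in pad frame [1.3, -0.1, -0.0] tool axes in pad: ang x 0.36 z err deg [ 0.01 -0.12]
(2, 0, 0.4) world [615.2  63.8  67.5] tool mm [-0.7  0.1 -0.4]
```

View pics/wrist6.png

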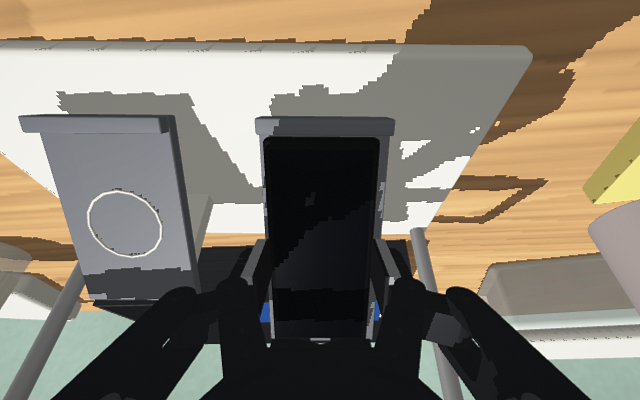

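```bash
python3 -m inch '[{"tx":0.3,"ty":0,"tz":1,"roll":0,"claw":50},{"tx":0.3,"ty":0,"tz":1.5,"roll":0,"claw":50}]' |grep force
python3 to.py
python3 -m inch '[{"tx":0,"ty":0,"tz":0,"roll":0,"claw":58},{"tx":0,"ty":0,"tz":0,"roll":0,"claw":64},{"tx":0,"ty":0,"tz":0,"roll":0,"claw":70},{"tx":0,"ty":0,"tz":-5,"roll":0,"claw":76}]' |grep force
python3 - <<'E'
from tgt import *
show();pad_to("L",[(2,0,.4)])
from station import camera
from ov import *
c=camera("wrist");np.savez("wrist7.npz",**c);cv2.imwrite(f"pics/wrist7.png",c["pixels"])
E
```

```text
ft_force: [-23.3, 1.6, 23.8]
t 17.1 p [615.1  63.6  66.3] q [ 0.193  0.159 -0.914 -0.093 -0.169  0.235] tilt 35.07 tiltaz -5.9 jawaz 84.53 jawz -0.0054 F [-23.3   1.6  23.8] M [-0.22  1.49 -0.36] op 54.8
ft_force: [0.9, -0.2, 0.2]
t 17.5 p [612.5  63.9  70.4] q [ 0.195  0.147 -0.915 -0.082 -0.17   0.237] tilt 35.07 tiltaz -5.9 jawaz 84.52 jawz -0.0054 F [ 0.9 -0.2  0.2] M [0.1  0.57 0.  ] op 76.14
TCP in pad frame [1.5, -0.1, 4.3] tool axes in pad: ang x 0.36 z err deg [ 0.07 -0.13]
(2, 0, 0.4) world [615.2  63.8  67.5] tool mm [-0.5  0.2  3.9]
```

View pics/wrist7.png

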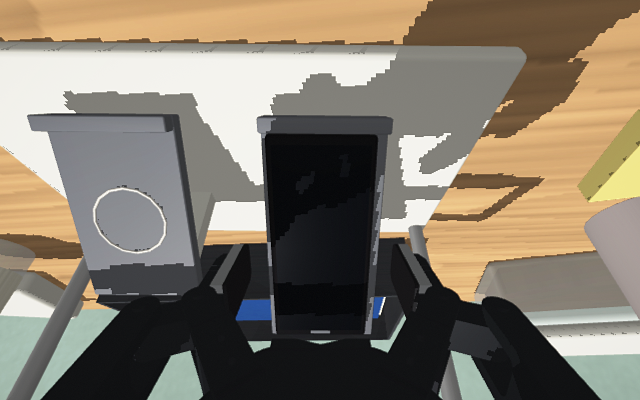

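```bash
python3 -m inch '[{"tx":0,"ty":0,"tz":-40,"roll":0,"claw":80},{"tx":3,"ty":0,"tz":-85,"roll":0,"claw":85}]' |grep force;  python3 to.py 520,-53,180 500,-51,165
```

```text
ft_force: [0.1, 1.1, 1.2]
t 17.75 p [560.   68.9 137.6] q [ 0.234 -0.07  -0.927  0.132 -0.192  0.271] tilt 34.87 tiltaz -6.1 jawaz 84.48 jawz -0.0066 F [0.1 1.1 1.2] M [0.12 0.49 0.07] op 84.84
tool mm [  -0.7 -125.4  -50.2]
tool mm [  24.4 -125.3  -49.4]
```

```bash
python3 -m inch '[{"tx":0,"ty":-40,"tz":-35,"roll":0,"claw":85},{"tx":5,"ty":-80,"tz":-50,"roll":0,"claw":85},{"tx":15,"ty":-115,"tz":-50,"roll":0,"claw":85},{"tx":24,"ty":-125,"tz":-49,"roll":0,"claw":85}]' |grep force;  python3 to.py 480,-51,150
python3 - <<'E'
from station import camera
from ov import *
c=camera("top");np.savez("top8.npz",**c)
draw(c,stand(.6083,.0092,np.radians(-5.7)),(100,270,180,450),2.9,"pics/top8.png")
E
```

```text
ft_force: [-0.7, 0.3, -0.3]
t 18.15 p [500.2 -53.4 166.5] q [-0.104 -0.274 -1.01   0.223 -0.004 -0.008] tilt 35.06 tiltaz -6.3 jawaz 84.29 jawz -0.0074 F [-0.7  0.3 -0.3] M [0.08 0.6  0.01] op 85.06
tool mm [26.1  0.5  1.8]
```

View pics/top8.png

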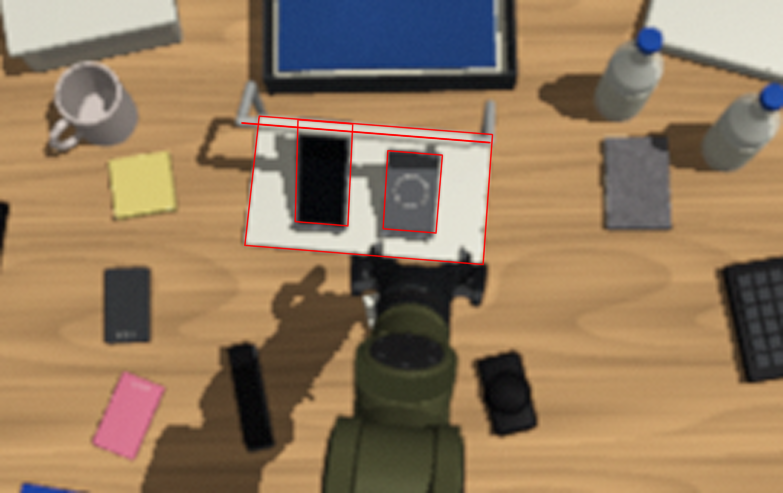

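```bash
python3 -m inch '[{"tx":20,"ty":0,"tz":3,"roll":0,"claw":85},{"tx":300,"ty":0,"tz":60,"roll":0,"claw":85}]' |grep force;  python3 to.py |cut -c1-120
python3 -m inch '[{"tx":300,"ty":0,"tz":60,"roll":0,"claw":85}]' |grep force;  python3 to.py
```

```text
ft_force: [0.1, 0.3, 0.4]
t 18.4 p [478.7 -51.7 147.3] q [-0.105 -0.27  -1.025  0.253 -0.003 -0.009] tilt 32.28 tiltaz -6.4 jawaz 84.28 jawz -0.00
ft_force: [0.8, 0.7, -0.7]
t 18.5 p [464.1 -50.1 136.2] q [-0.106 -0.264 -1.024  0.289 -0.002 -0.01 ] tilt 29.89 tiltaz -6.3 jawaz 84.36 jawz -0.0067 F [ 0.8  0.7 -0.7] M [0.01 0.55 0.  ] op 85.31
```

```bash
python3 -m inch '[{"tx":300,"ty":0,"tz":-20,"roll":0,"claw":85}]' |grep force;python3 -m inch '[{"tx":300,"ty":0,"tz":-20,"roll":0,"claw":85}]' |grep force;  python3 to.py |cut -c1-120
python3 -m inch '[{"tx":300,"ty":0,"tz":-20,"roll":0,"claw":85}]' |grep force;  python3 to.py
```

```text
ft_force: [-0.6, 1.4, 0.4]
ft_force: [-0.4, 0.4, 0.2]
t 18.7 p [409.2 -45.1 138.9] q [-0.112 -0.351 -1.024  0.454  0.003 -0.019] tilt 25.42 tiltaz -6.0 jawaz 84.63 jawz -0.00
ft_force: [-0.2, 0.1, -0.3]
t 18.8 p [378.4 -42.6 144.1] q [-0.118 -0.409 -1.024  0.547  0.006 -0.026] tilt 23.42 tiltaz -5.8 jawaz 84.77 jawz -0.0045 F [-0.2  0.1 -0.3] M [0.07 0.4  0.01] op 85.38
```

```bash
python3 -m inch '[{"tx":300,"ty":0,"tz":60,"roll":0,"claw":85}]' |grep force;python3 -m inch '[{"tx":300,"ty":0,"tz":90,"roll":0,"claw":85}]' |grep force;  python3 to.py |cut -c1-120
python3 -m inch '[{"tx":300,"ty":0,"tz":90,"roll":0,"claw":85}]' |grep force; python3 -m inch '[{"tx":300,"ty":0,"tz":90,"roll":0,"claw":85}]' |grep force;  python3 to.py
```

```text
ft_force: [0.0, -0.6, 0.4]
ft_force: [0.7, 0.1, -0.2]
t 19.0 p [332.3 -40.3 141.4] q [-0.136 -0.46  -1.024  0.67   0.015 -0.048] tilt 19.29 tiltaz -5.2 jawaz 85.1 jawz -0.001
ft_force: [0.1, 0.4, 0.4]
ft_force: [0.9, -0.1, -0.4]
t 19.2 p [281.9 -39.1 143.5] q [-0.169 -0.526 -1.024  0.805  0.026 -0.086] tilt 15.43 tiltaz -4.0 jawaz 85.47 jawz 0.0027 F [ 0.9 -0.1 -0.4] M [ 0.01  0.3  -0.04] op 84.92
```

```bash
python3 -m inch '[{"tx":150,"ty":30,"tz":250,"roll":0,"claw":85}]' |grep force;python3 -m inch '[{"tx":150,"ty":30,"tz":250,"roll":0,"claw":85}]' |grep force;  python3 to.py |cut -c1-120
python3 -m inch '[{"tx":200,"ty":20,"tz":200,"roll":0,"claw":85}]' |grep force; python3 -m inch '[{"tx":200,"ty":20,"tz":200,"roll":0,"claw":85}]' |grep force;  python3 to.py
```

```text
ft_force: [0.6, -0.1, -0.1]
ft_force: [-0.2, -0.2, 0.6]
t 19.4 p [295.8 -32.8 110.6] q [-0.128 -0.384 -1.024  0.727  0.016 -0.05 ] tilt 11.72 tiltaz -2.8 jawaz 85.63 jawz 0.005
ft_force: [-0.8, -0.3, -0.2]
ft_force: [0.1, 0.1, -1.2]
t 19.6 p [286.2 -26.2  85.6] q [-0.106 -0.295 -1.024  0.713  0.013 -0.033] tilt 7.41 tiltaz -0.5 jawaz 85.91 jawz 0.0082 F [ 0.1  0.1 -1.2] M [ 0.    0.15 -0.01] op 84.65
```

```bash
python3 -m inch '[{"tx":250,"ty":0,"tz":170,"roll":0,"claw":85}]' |grep force;python3 -m inch '[{"tx":250,"ty":0,"tz":170,"roll":0,"claw":85}]' |grep force;  python3 to.py |cut -c1-120
python3 -m inch '[{"tx":250,"ty":0,"tz":170,"roll":0,"claw":85}]' |grep force;  python3 to.py 465,312,150
```

```text
ft_force: [-1.0, 0.1, -0.5]
ft_force: [0.3, -0.5, 0.1]
t 19.8 p [257.6 -26.6  76. ] q [-0.121 -0.268 -1.024  0.762  0.014 -0.054] tilt 3.12 tiltaz 8.3 jawaz 86.22 jawz 0.0114 
ft_force: [0.2, -0.3, 0.6]
t 19.9 p [242.7 -27.3  73.5] q [-0.132 -0.26  -1.024  0.79   0.015 -0.067] tilt 1.26 tiltaz 34.3 jawaz 86.29 jawz 0.0135 F [ 0.2 -0.3  0.6] M [-0.04  0.06 -0.02] op 84.82
tool mm [-201.1  354.   -68.2]
```

```bash
python3 -m inch '[{"tx":-20,"ty":20,"tz":-40,"roll":-5.7,"claw":85},{"tx":-201,"ty":354,"tz":-75,"roll":-5.7,"claw":85},{"tx":-201,"ty":354,"tz":-75,"roll":-5.7,"claw":85},{"tx":-201,"ty":354,"tz":-75,"roll":-5.7,"claw":85},{"tx":-201,"ty":354,"tz":-75,"roll":-5.7,"claw":85},{"tx":-201,"ty":354,"tz":-75,"roll":-5.7,"claw":85},{"tx":-201,"ty":354,"tz":-75,"roll":-5.7,"claw":85},{"tx":-201,"ty":354,"tz":-75,"roll":-5.7,"claw":85},{"tx":-201,"ty":354,"tz":-75,"roll":-5.7,"claw":85},{"tx":-201,"ty":354,"tz":-75,"roll":-5.7,"claw":85}]' |grep force;  python3 to.py 465,312,100
python3 - <<'E'
from station import camera
from ov import *
c=camera("wrist");np.savez("w9.npz",**c)
draw(c,[rect(.465,.312,np.radians(2),.096,.056,.013)],(50,400,100,540),1.6,"pics/w9.png")
E
```

```text
ft_force: [1.8, -1.5, 0.3]
t 20.9 p [466.8 314.9 157.4] q [ 0.593  0.265 -0.285  0.997  0.001  0.556] tilt 1.37 tiltaz 35.4 jawaz 92.12 jawz 0.0131 F [ 1.8 -1.5  0.3] M [-0.07  0.04  0.05] op 85.16
tool mm [ 3.1 -3.5 57.3]
```

View pics/w9.png

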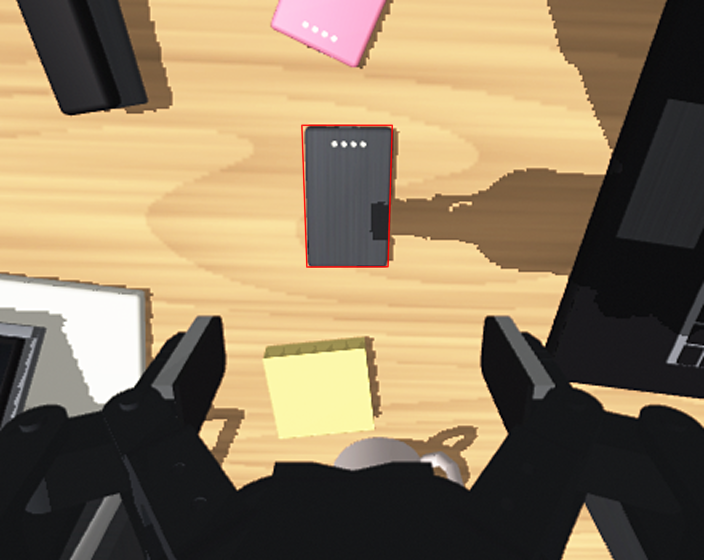

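```bash
python3 -m inch '[{"tx":3,"ty":-3.2,"tz":50,"roll":0,"claw":68},{"tx":3,"ty":-3.2,"tz":100,"roll":0,"claw":68},{"tx":3,"ty":-3.2,"tz":140,"roll":0,"claw":68},{"tx":3,"ty":-3.2,"tz":155.5,"roll":0,"claw":68},{"tx":3,"ty":-3.2,"tz":156.5,"roll":0,"claw":68},{"tx":3,"ty":-3.2,"tz":156.5,"roll":0,"claw":68}]' 30|grep force;  python3 to.py 465,312,1
```

```text
ft_force: [0.7, 0.0, 0.3]
t 21.55 p [464.5 310.    0.7] q [ 0.589  0.421 -0.47   0.66  -0.     0.553] tilt 1.14 tiltaz 33.5 jawaz 92.02 jawz 0.0104 F [0.7 0.  0.3] M [ 0.03 -0.    0.02] op 68.0
tool mm [-0.6  2.  -0.2]
```

```bash
python3 -m inch '[{"tx":0,"ty":1.5,"tz":0,"roll":0,"claw":68},{"tx":0,"ty":1.5,"tz":0,"roll":0,"claw":50},{"tx":0,"ty":1.5,"tz":0,"roll":0,"claw":50},{"tx":0,"ty":1.5,"tz":0,"roll":0,"claw":50},{"tx":0,"ty":1.5,"tz":0,"roll":0,"claw":50}]' 35|grep force;  python3 to.py 465,312,1
```

```text
ft_force: [-1.8, -0.6, 8.0]
t 22.05 p [465.6 312.3   2.9] q [ 0.591  0.419 -0.466  0.662 -0.     0.556] tilt 1.31 tiltaz 33.5 jawaz 92.01 jawz 0.012 F [-1.8 -0.6  8. ] M [-0.2   0.38 -0.1 ] op 54.95
tool mm [ 0.6 -0.3  1.9]
```

```bash
python3 -m inch '[{"tx":0,"ty":0,"tz":-20,"roll":0,"claw":50},{"tx":0,"ty":0,"tz":-60,"roll":0,"claw":50},{"tx":0,"ty":0,"tz":-100,"roll":0,"claw":50}]' 40|grep force;  python3 to.py 440,-46,570
```

```text
ft_force: [0.8, 0.8, -2.0]
t 22.35 p [462.9 310.5 104.2] q [ 0.591  0.301 -0.368  0.88  -0.     0.556] tilt 1.25 tiltaz 33.3 jawaz 92.02 jawz 0.0113 F [ 0.8  0.8 -2. ] M [ 0.07 -0.05 -0.02] op 54.6
tool mm [  26.7 -350.2 -470.3]
```

```bash
python3 -m inch '[{"tx":27,"ty":-350,"tz":-470,"roll":7.6,"claw":50},{"tx":27,"ty":-350,"tz":-470,"roll":7.6,"claw":50},{"tx":27,"ty":-350,"tz":-470,"roll":7.6,"claw":50},{"tx":27,"ty":-350,"tz":-470,"roll":7.6,"claw":50},{"tx":27,"ty":-350,"tz":-470,"roll":7.6,"claw":50},{"tx":27,"ty":-350,"tz":-470,"roll":7.6,"claw":50},{"tx":27,"ty":-350,"tz":-470,"roll":7.6,"claw":50},{"tx":27,"ty":-350,"tz":-470,"roll":7.6,"claw":50},{"tx":27,"ty":-350,"tz":-470,"roll":7.6,"claw":50},{"tx":27,"ty":-350,"tz":-470,"roll":7.6,"claw":50},{"tx":27,"ty":-350,"tz":-470,"roll":7.6,"claw":50},{"tx":27,"ty":-350,"tz":-470,"roll":7.6,"claw":50}]' 40|grep force;  python3 to.py 440,-46,570
```

```text
ft_force: [1.0, -0.1, -1.0]
t 23.55 p [438.5 -47.3 572.9] q [-0.118  0.097  0.478  1.931  0.014 -0.019] tilt 1.39 tiltaz 27.1 jawaz 84.38 jawz 0.0131 F [ 1.  -0.1 -1. ] M [ 0.09 -0.01  0.05] op 54.33
tool mm [-1.3  1.4  3. ]
```

```bash
python3 -m inch '[{"tx":0,"ty":0,"tz":-25,"roll":0,"claw":50},{"tx":0,"ty":0,"tz":-42,"roll":0,"claw":50},{"tx":0,"ty":0,"tz":-54,"roll":0,"claw":50},{"tx":0,"ty":0,"tz":-64,"roll":0,"claw":50},{"tx":0,"ty":0,"tz":-74,"roll":0,"claw":50},{"tx":0,"ty":0,"tz":-84,"roll":0,"claw":50},{"tx":0,"ty":0,"tz":-94,"roll":0,"claw":50}]' 40|grep force;  python3 to.py 440,-46,570
```

```text
ft_force: [0.6, -0.5, -2.1]
t 24.25 p [432.4 -47.7 650.2] q [-0.12   0.202  0.826  2.158  0.014 -0.022] tilt 2.29 tiltaz 13.0 jawaz 84.38 jawz 0.0127 F [ 0.6 -0.5 -2.1] M [0.01 0.06 0.03] op 54.06
tool mm [-4.3  1.4 80.4]
```

```bash
python3 -m inch '[{"tx":-100,"ty":0,"tz":-300,"roll":0,"claw":50}]' |grep force
python3 -m inch '[{"tx":-100,"ty":0,"tz":-300,"roll":0,"claw":50}]' |grep force
python3 -m inch '[{"tx":-100,"ty":0,"tz":-300,"roll":0,"claw":50}]' |grep force;  python3 to.py
python3 -m inch '[{"tx":-60,"ty":0,"tz":-300,"roll":0,"claw":50}]' |grep force
python3 -m inch '[{"tx":-60,"ty":0,"tz":-300,"roll":0,"claw":50}]' |grep force
python3 -m inch '[{"tx":-60,"ty":0,"tz":-300,"roll":0,"claw":50}]' |grep force;  python3 to.py
```

```text
ft_force: [1.1, 0.2, -1.9]
ft_force: [-0.3, -0.6, -1.8]
ft_force: [-0.5, 0.3, -2.8]
t 24.55 p [447.9 -49.5 686.2] q [-0.12   0.206  0.938  2.157  0.014 -0.021] tilt 8.38 tiltaz -1.4 jawaz 84.38 jawz 0.0109 F [-0.5  0.3 -2.8] M [0.01 0.22 0.  ] op 54.53
ft_force: [0.3, 0.5, -2.5]
ft_force: [-0.1, -0.5, -2.1]
ft_force: [0.4, -0.3, -2.6]
t 24.85 p [432.4 -48.1 729.7] q [-0.122  0.156  0.999  2.158  0.015 -0.021] tilt 14.73 tiltaz -3.7 jawaz 84.37 jawz 0.009 F [ 0.4 -0.3 -2.6] M [0.02 0.36 0.01] op 54.74
```

```bash
python3 -m inch '[{"tx":-30,"ty":0,"tz":-300,"roll":0,"claw":50}]' |grep force
python3 -m inch '[{"tx":-30,"ty":0,"tz":-300,"roll":0,"claw":50}]' |grep force
python3 -m inch '[{"tx":-30,"ty":0,"tz":-300,"roll":0,"claw":50}]' |grep force
python3 -m inch '[{"tx":-30,"ty":0,"tz":-300,"roll":0,"claw":50}]' |grep force;  python3 to.py
python3 -m inch '[{"tx":-60,"ty":0,"tz":-300,"roll":0,"claw":50}]' |grep force
python3 -m inch '[{"tx":-60,"ty":0,"tz":-300,"roll":0,"claw":50}]' |grep force
python3 -m inch '[{"tx":-60,"ty":0,"tz":-300,"roll":0,"claw":50}]' |grep force;  python3 to.py
```

```text
ft_force: [-0.1, -0.2, -2.0]
ft_force: [-0.4, 0.1, -2.3]
ft_force: [-0.5, -0.3, -2.5]
ft_force: [0.9, 0.4, -1.5]
t 25.25 p [379.5 -42.6 788.8] q [-0.126  0.041  1.033  2.157  0.016 -0.022] tilt 23.25 tiltaz -4.9 jawaz 84.32 jawz 0.0062 F [ 0.9  0.4 -1.5] M [-0.01  0.61 -0.03] op 54.62
ft_force: [-0.4, 0.1, -2.5]
ft_force: [0.8, -0.3, -2.7]
ft_force: [-0.3, -0.0, -2.3]
t 25.55 p [344.9 -38.4 830. ] q [-0.127 -0.025  1.08   2.157  0.017 -0.021] tilt 29.75 tiltaz -5.3 jawaz 84.26 jawz 0.004 F [-0.3 -0.  -2.3] M [ 0.07  0.71 -0.04] op 54.59
```

```bash
python3 -m inch '[{"tx":-60,"ty":0,"tz":-300,"roll":0,"claw":50}]' |grep force
python3 -m inch '[{"tx":-60,"ty":0,"tz":-300,"roll":0,"claw":50}]' |grep force;  python3 to.py|cut -c1-120
python3 -m inch '[{"tx":-5,"ty":0,"tz":-22,"roll":0,"claw":50}]' |grep force
python3 - <<'E'
from tgt import *
show();to([450,0,330]);pad_to("S",[(-10,0,300),(-10,0,40),(2,0,2.9)])
E
```

```text
ft_force: [-0.3, -0.2, -2.3]
ft_force: [-0.2, -0.2, -2.2]
t 25.75 p [316.9 -34.8 855.1] q [-0.126 -0.074  1.105  2.157  0.016 -0.019] tilt 33.96 tiltaz -5.6 jawaz 84.2 jawz 0.002
ft_force: [0.1, 0.0, -1.9]
t 25.85 p [307.8 -33.6 862.1] q [-0.125 -0.088  1.112  2.158  0.015 -0.018] tilt 35.18 tiltaz -5.6 jawaz 84.18 jawz 0.0021 F [ 0.1  0.  -1.9] M [0.11 0.84 0.04] op 54.73
tool mm [193.8  46.7 514.5]
TCP in pad frame [229.2, -17.4, 821.1] tool axes in pad: ang x -0.16 z err deg [0.18 0.03]
(-10, 0, 300) world [412.  -26.5 298. ] tool mm [240.8  16.4 520.4]
(-10, 0, 40) world [560.4 -41.3  85. ] tool mm [241.6  16.3 780.4]
(2, 0, 2.9) world [591.4 -44.4  61.5] tool mm [229.8  16.3 817.6]
```

```bash
python3 -m inch '[{"tx":-4,"ty":0,"tz":-17,"roll":0,"claw":50}]' |grep force
python3 - <<'E'
from tgt import *
show();to([450,-30,330]);pad_to("S",[(-10,0,300),(-10,0,40),(2,0,2.9)])
E
python3 - <<'E'
from kin import *
for r,z in ((.3,.86),(.34,.7),(.38,.55),(.41,.45),(.45,.33)):print(r,z,ik(r,z,np.radians(54)))
E
```

```text
ft_force: [-0.1, 0.3, -2.3]
t 25.95 p [301.8 -32.8 866.6] q [-0.124 -0.099  1.115  2.157  0.015 -0.017] tilt 36.0 tiltaz -5.7 jawaz 84.18 jawz 0.0019 F [-0.1  0.3 -2.3] M [ 0.1   0.91 -0.03] op 54.56
tool mm [196.4  16.8 520.7]
TCP in pad frame [226.8, -17.2, 828.4] tool axes in pad: ang x -0.16 z err deg [1.   0.01]
(-10, 0, 300) world [412.  -26.5 298. ] tool mm [246.1  16.4 524.1]
(-10, 0, 40) world [560.4 -41.3  85. ] tool mm [250.6  16.3 784.1]
(2, 0, 2.9) world [591.4 -44.4  61.5] tool mm [239.3  16.3 821.4]
L1 L2 d Lt h [0.5214 0.4407 0.0751 0.4611 0.2814] [-0.0001  0.      0.0002  0.      0.      0.0001  0.0001  0.0001 -0.
 -0.0003]
0.3 0.86 (array([-0.14030228,  1.03173074,  2.11451081]), np.float64(1.0461839752230268e-24))
0.34 0.7 (array([-0.47011105,  0.18062464,  1.59321348]), np.float64(4.5642186965957426e-26))
0.38 0.55 (array([-0.58407793, -0.27247447,  1.25408129]), np.float64(4.466780624955165e-15))
0.41 0.45 (array([-0.59933501, -0.51711502,  1.02469786]), np.float64(1.5142565566502462e-14))
0.45 0.33 (array([-0.53845867, -0.7655344 ,  0.71540207]), np.float64(9.651201557481957e-24))
```

Down to (450,−30,330) first.

```bash
python3 -m inch '[{"tx":18,"ty":1,"tz":48,"roll":0,"claw":50},{"tx":196,"ty":17,"tz":521,"roll":0,"claw":50},{"tx":196,"ty":17,"tz":521,"roll":0,"claw":50},{"tx":196,"ty":17,"tz":521,"roll":0,"claw":50},{"tx":196,"ty":17,"tz":521,"roll":0,"claw":50},{"tx":196,"ty":17,"tz":521,"roll":0,"claw":50},{"tx":196,"ty":17,"tz":521,"roll":0,"claw":50},{"tx":196,"ty":17,"tz":521,"roll":0,"claw":50},{"tx":196,"ty":17,"tz":521,"roll":0,"claw":50},{"tx":196,"ty":17,"tz":521,"roll":0,"claw":50},{"tx":196,"ty":17,"tz":521,"roll":0,"claw":50},{"tx":196,"ty":17,"tz":521,"roll":0,"claw":50}]' |grep force
python3 - <<'E'
from tgt import *
show();pad_to("S",[(-10,0,200),(-10,0,40),(2,0,2.9)])
E
python3 - <<'E'
from kin import *
for r,z in ((.45,.33),(.49,.23),(.52,.16),(.56,.085),(.59,.06)):print(r,z,ik(r,z,np.radians(54)))
E
```

```text
ft_force: [0.6, 0.3, -2.5]
t 27.15 p [447.  -29.8 337.3] q [-0.042 -0.546 -0.752  0.738 -0.034  0.05 ] tilt 35.9 tiltaz -5.7 jawaz 84.18 jawz 0.0018 F [ 0.6  0.3 -2.5] M [0.07 0.84 0.  ] op 54.67
TCP in pad frame [41.4, 0.2, 312.0] tool axes in pad: ang x -0.15 z err deg [0.9  0.02]
(-10, 0, 200) world [469.1 -32.2 216.1] tool mm [ 53.1  -0.4 111.2]
(-10, 0, 40) world [560.4 -41.3  85. ] tool mm [ 55.6  -0.4 271.2]
(2, 0, 2.9) world [591.4 -44.4  61.5] tool mm [ 44.2  -0.4 308.5]
L1 L2 d Lt h [0.5214 0.4407 0.0751 0.4611 0.2814] [-0.0001  0.      0.0002  0.      0.      0.0001  0.0001  0.0001 -0.
 -0.0003]
0.45 0.33 (array([-0.53845867, -0.7655344 ,  0.71540207]), np.float64(9.651201557481957e-24))
0.49 0.23 (array([-0.39013125, -0.92643342,  0.40617564]), np.float64(6.029114669291064e-16))
0.52 0.16 (array([-0.22690336, -1.00656681,  0.16281456]), np.float64(1.3744195516665082e-13))
0.56 0.085 (array([ 0.01019289, -1.03      , -0.09583338]), np.float64(1.0147659534782028e-05))
0.59 0.06 (array([ 0.11968659, -1.00837889, -0.18558768]), np.float64(1.2706863761010673e-17))
```

```bash
python3 -m inch '[{"tx":20,"ty":0,"tz":45,"roll":0,"claw":50},{"tx":36,"ty":0,"tz":90,"roll":0,"claw":50},{"tx":38,"ty":0,"tz":138,"roll":0,"claw":50},{"tx":38,"ty":0,"tz":185,"roll":0,"claw":50},{"tx":39,"ty":0,"tz":230,"roll":0,"claw":50},{"tx":39,"ty":0,"tz":265,"roll":0,"claw":50},{"tx":39,"ty":0,"tz":285,"roll":0,"claw":50},{"tx":39,"ty":0,"tz":285,"roll":0,"claw":50}]' |grep force
python3 - <<'E'
from tgt import *
show();pad_to("S",[(6,0,10),(2,0,2.9)])
from station import camera
from ov import *
c=camera("wrist");np.savez("wrist10.npz",**c)
draw(c,stand(.6083,.0092,np.radians(-5.7)),(50,350,60,560),1.5,"pics/wrist10.png")
E
```

```text
ft_force: [-1.0, -0.6, -2.8]
t 27.95 p [579.8 -43.   78.9] q [-0.061  0.059 -1.001 -0.108 -0.022  0.034] tilt 35.48 tiltaz -5.7 jawaz 84.18 jawz 0.0016 F [-1.  -0.6 -2.8] M [ 0.07  0.89 -0.02] op 54.4
TCP in pad frame [2.5, 0.3, 23.8] tool axes in pad: ang x -0.15 z err deg [0.48 0.  ]
(6, 0, 10) world [590.6 -44.3  69.6] tool mm [-3.4 -0.3 13.9]
(2, 0, 2.9) world [591.4 -44.4  61.5] tool mm [ 0.6 -0.3 20.9]
```

View pics/wrist10.png

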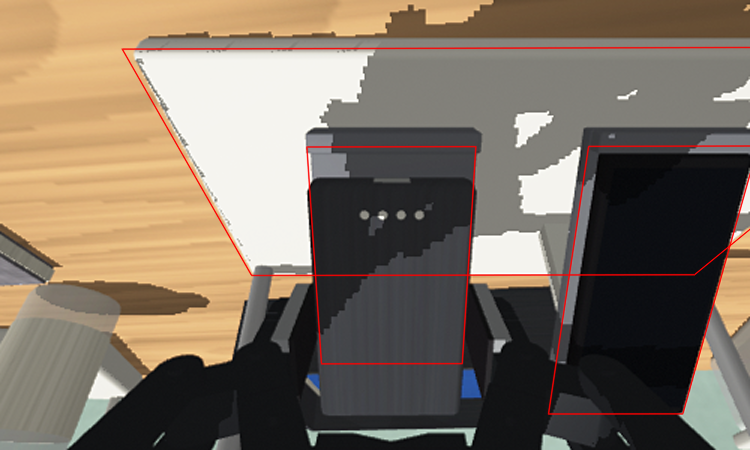

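```bash
python3 -m inch '[{"tx":0,"ty":-0.3,"tz":7,"roll":0,"claw":50},{"tx":0,"ty":-0.3,"tz":13,"roll":0,"claw":50},{"tx":0,"ty":-0.3,"tz":16,"roll":0,"claw":50},{"tx":0,"ty":-0.3,"tz":16,"roll":0,"claw":50}]' |grep force
python3 - <<'E'
from tgt import *
show();pad_to("S",[(2,0,2.9)])
from station import camera
from ov import *
c=camera("wrist");np.savez("wrist11.npz",**c)
draw(c,stand(.6083,.0092,np.radians(-5.7)),(50,350,60,560),1.5,"pics/wrist11.png")
E
```

```text
ft_force: [-1.2, -1.4, -2.9]
t 28.4 p [589.4 -44.1  67.8] q [-0.063  0.1   -0.996 -0.147 -0.021  0.032] tilt 35.61 tiltaz -5.7 jawaz 84.18 jawz 0.0017 F [-1.2 -1.4 -2.9] M [ 0.1   0.82 -0.01] op 54.37
TCP in pad frame [4.0, 0.0, 9.2] tool axes in pad: ang x -0.15 z err deg [0.61 0.01]
(2, 0, 2.9) world [591.4 -44.4  61.5] tool mm [ 2.  -0.   6.3]
```

View pics/wrist11.png

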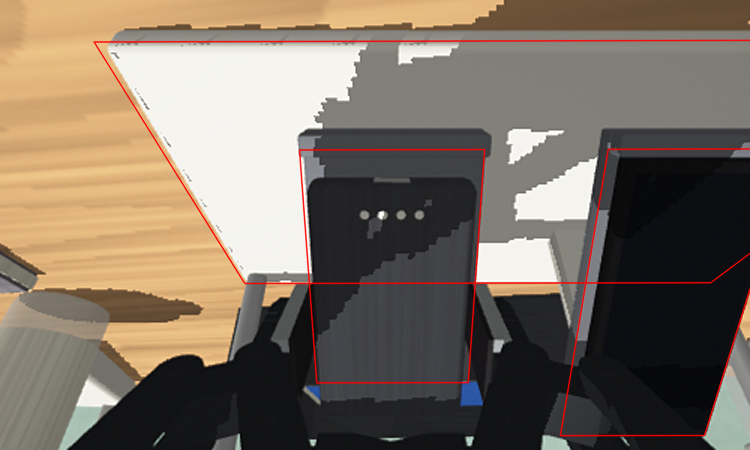

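Run:
```python
from tgt import *
from ov import proj,load
c=load("wrist11.npz");s,R=st();L,S,ex,ey,n=pads()
x,y,z=R[:,0],R[:,1],R[:,2]
for du in (0,2,4,6,8,10):
    o=s["tool_pos"]
    P=[o+.048*x-x*du/1000+j*.028*y+z*(.0029-.013) for j in(-1,1)]+[o-.048*x-x*du/1000+j*.028*y+z*(.0029-.013) for j in(-1,1)]
    print(du,((proj(c,P)-[60,50])*1.5).round(0).tolist())
```

```text
0 [[304.0, 181.0], [480.0, 181.0], [320.0, 419.0], [463.0, 420.0]]
2 [[305.0, 187.0], [479.0, 187.0], [320.0, 424.0], [463.0, 424.0]]
4 [[305.0, 193.0], [479.0, 193.0], [321.0, 428.0], [462.0, 428.0]]
6 [[305.0, 199.0], [478.0, 199.0], [321.0, 431.0], [462.0, 432.0]]
8 [[306.0, 205.0], [478.0, 205.0], [321.0, 435.0], [462.0, 436.0]]
10 [[306.0, 211.0], [477.0, 211.0], [321.0, 439.0], [462.0, 439.0]]
```

```bash
python3 -m inch '[{"tx":2,"ty":0,"tz":3,"roll":0,"claw":50},{"tx":2.5,"ty":0,"tz":4,"roll":0,"claw":50}]' |grep force
python3 - <<'E'
from tgt import *
show();pad_to("S",[(1,0,2.9)])
E
```

```text
ft_force: [-1.0, 0.5, -2.1]
t 28.65 p [589.5 -44.1  63.2] q [-0.063  0.111 -1.001 -0.162 -0.021  0.032] tilt 35.62 tiltaz -5.7 jawaz 84.19 jawz 0.0016 F [-1.   0.5 -2.1] M [0.12 0.9  0.01] op 54.39
TCP in pad frame [1.4, 0.1, 5.4] tool axes in pad: ang x -0.15 z err deg [0.62 0.01]
(1, 0, 2.9) world [590.6 -44.3  60.9] tool mm [ 0.4 -0.1  2.5]
```

```bash
python3 -m inch '[{"tx":0.3,"ty":0,"tz":1.5,"roll":0,"claw":50},{"tx":0.3,"ty":0,"tz":2,"roll":0,"claw":50}]' |grep force
python3 - <<'E'
from tgt import *
show();pad_to("S",[(1,0,2.9)])
E
```

```text
ft_force: [0.3, -0.0, -2.8]
t 28.85 p [590.3 -44.3  61.3] q [-0.063  0.117 -1.001 -0.168 -0.021  0.032] tilt 35.61 tiltaz -5.7 jawaz 84.18 jawz 0.0017 F [ 0.3 -0.  -2.8] M [ 0.07  0.89 -0.01] op 54.38
TCP in pad frame [1.0, 0.0, 3.3] tool axes in pad: ang x -0.15 z err deg [0.61 0.01]
(1, 0, 2.9) world [590.6 -44.3  60.9] tool mm [ 0.  -0.   0.4]
```

```bash
python3 -m inch '[{"tx":0.3,"ty":0,"tz":1.3,"roll":0,"claw":50},{"tx":0.3,"ty":0,"tz":1.6,"roll":0,"claw":50}]' |grep force
python3 - <<'E'
from tgt import *
show();pad_to("S",[(1,0,2.9)])
E
```

```text
ft_force: [-17.7, 0.2, 19.2]
t 29.05 p [590.8 -44.3  60.5] q [-0.063  0.12  -1.002 -0.173 -0.021  0.032] tilt 35.66 tiltaz -5.7 jawaz 84.18 jawz 0.0019 F [-17.7   0.2  19.2] M [0.37 1.13 0.15] op 54.08
TCP in pad frame [1.0, 0.0, 2.3] tool axes in pad: ang x -0.16 z err deg [0.66 0.02]
(1, 0, 2.9) world [590.6 -44.3  60.9] tool mm [-0.1 -0.  -0.6]
```

```bash
python3 -m inch '[{"tx":0,"ty":0,"tz":0,"roll":0,"claw":58},{"tx":0,"ty":0,"tz":0,"roll":0,"claw":64},{"tx":0,"ty":0,"tz":0,"roll":0,"claw":70},{"tx":0,"ty":0,"tz":-5,"roll":0,"claw":76}]' |grep force
python3 - <<'E'
from tgt import *
show()
from station import camera
from ov import *
c=camera("wrist");np.savez("wrist12.npz",**c)
draw(c,[],(50,350,60,560),1.5,"pics/wrist12.png")
E
```

```text
ft_force: [-0.2, 0.1, -0.7]
t 29.45 p [588.  -44.   64.3] q [-0.063  0.106 -1.003 -0.16  -0.021  0.032] tilt 35.64 tiltaz -5.7 jawaz 84.19 jawz 0.0018 F [-0.2  0.1 -0.7] M [ 0.08  0.59 -0.02] op 75.53
```

View pics/wrist12.png

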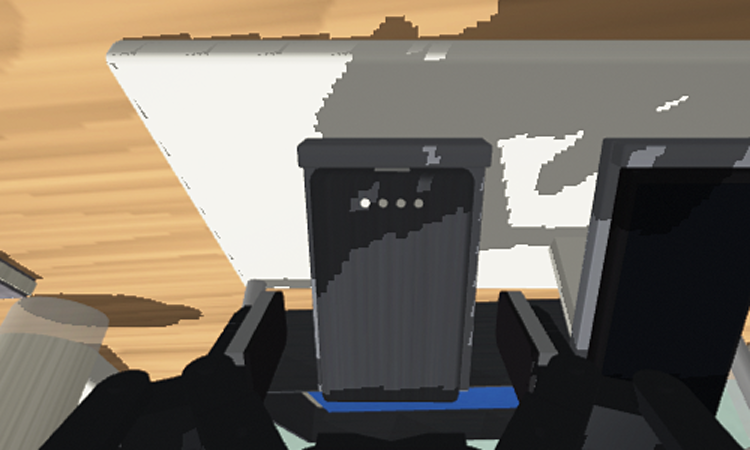

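```bash
python3 -m inch '[{"tx":0,"ty":0,"tz":-25,"roll":0,"claw":80},{"tx":0,"ty":0,"tz":-60,"roll":0,"claw":80},{"tx":0,"ty":0,"tz":-100,"roll":0,"claw":80},{"tx":0,"ty":0,"tz":-130,"roll":0,"claw":40}]' |grep force;  python3 to.py
python3 - <<'E'
from ov import *
from station import camera
c=camera("top");np.savez("top13.npz",**c)
draw(c,stand(.6083,.0092,np.radians(-5.7)),(100,270,180,450),2.9,"pics/top13.png")
c=load("top0.npz")
W=cloud(c);draw(c,[rect(.443,-.015,np.radians(13),.075,.055,.026)],(185,235,285,345),12,"pics/blk.png")
c=load("w1.npz")
w=load("wrist4.npz") if 0 else None
E
```

```text
ft_force: [0.5, -0.3, -0.1]
t 29.9 p [511.3 -36.4 172.1] q [-0.054 -0.265 -0.997  0.217 -0.026  0.039] tilt 35.7 tiltaz -5.7 jawaz 84.19 jawz 0.0019 F [ 0.5 -0.3 -0.1] M [0.09 0.52 0.02] op 67.39
```

View pics/top13.png

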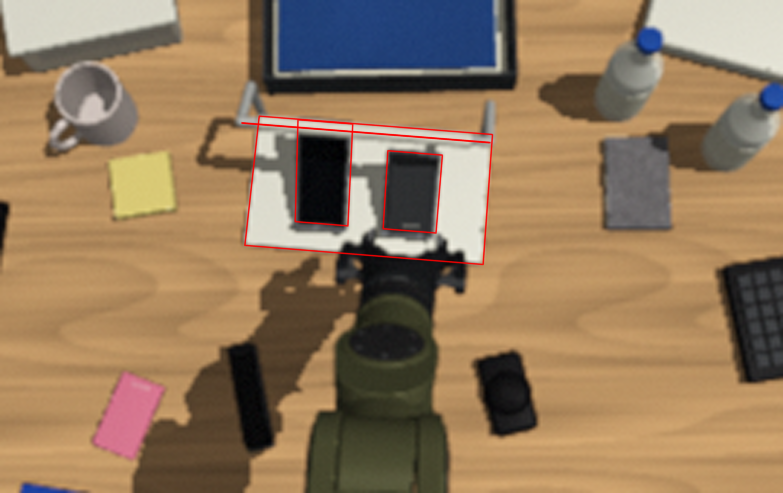

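View pics/blk.png

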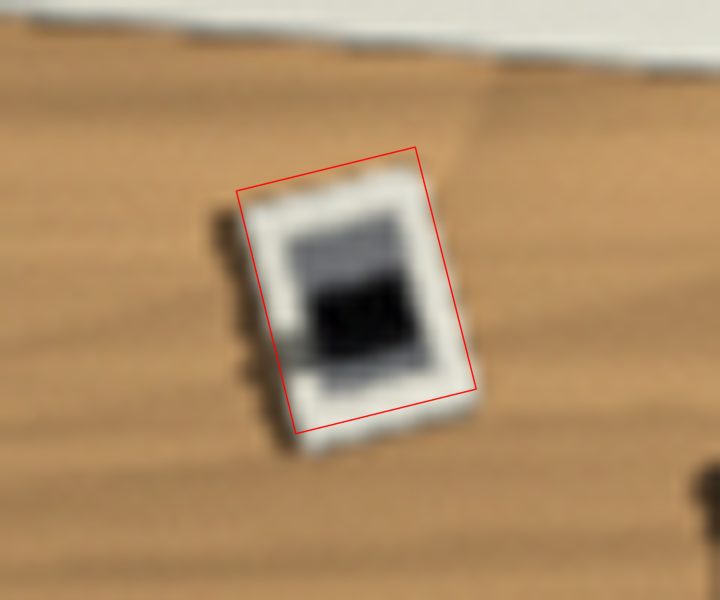

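```bash
python3 -m inch '[{"tx":20,"ty":-8,"tz":3,"roll":0,"claw":0},{"tx":40,"ty":-14,"tz":6,"roll":0,"claw":0},{"tx":300,"ty":-14,"tz":60,"roll":0,"claw":0}]' |grep force;  python3 to.py |cut -c1-120
python3 -m inch '[{"tx":300,"ty":0,"tz":-20,"roll":0,"claw":0}]' |grep force; 
python3 -m inch '[{"tx":300,"ty":0,"tz":-20,"roll":0,"claw":0}]' |grep force; 
python3 -m inch '[{"tx":300,"ty":0,"tz":-20,"roll":0,"claw":0}]' |grep force;  python3 to.py
```

```text
ft_force: [-0.1, -0.2, -0.2]
t 30.25 p [484.1 -48.3 151. ] q [-0.099 -0.272 -1.026  0.24  -0.001  0.004] tilt 33.09 tiltaz -5.8 jawaz 84.09 jawz 0.00
ft_force: [-0.5, 0.8, 0.3]
ft_force: [-0.3, -0.1, -0.4]
ft_force: [-0.0, 0.1, 0.0]
t 30.55 p [402.3 -38.5 150.2] q [-0.09  -0.396 -1.026  0.485 -0.007  0.015] tilt 26.16 tiltaz -6.0 jawaz 83.89 jawz 0.0008 F [-0.   0.1  0. ] M [0.04 0.41 0.01] op 0.02
```

```bash
python3 -m inch '[{"tx":300,"ty":0,"tz":0,"roll":0,"claw":0}]' |grep force; 
python3 -m inch '[{"tx":300,"ty":0,"tz":60,"roll":0,"claw":0}]' |grep force; 
python3 -m inch '[{"tx":300,"ty":0,"tz":90,"roll":0,"claw":0}]' |grep force; 
python3 -m inch '[{"tx":300,"ty":0,"tz":90,"roll":0,"claw":0}]' |grep force;  python3 to.py
python3 -m inch '[{"tx":220,"ty":0,"tz":200,"roll":0,"claw":0}]' |grep force; 
python3 -m inch '[{"tx":150,"ty":0,"tz":250,"roll":0,"claw":0}]' |grep force; 
python3 -m inch '[{"tx":150,"ty":0,"tz":250,"roll":0,"claw":0}]' |grep force;  python3 to.py
```

```text
ft_force: [0.0, 0.0, -0.4]
ft_force: [-0.2, -0.6, 0.2]
ft_force: [0.8, -0.8, -0.2]
ft_force: [0.4, 0.8, 0.0]
t 30.95 p [299.8 -24.7 149.2] q [-0.064 -0.532 -1.026  0.768 -0.017  0.044] tilt 17.75 tiltaz -6.8 jawaz 83.66 jawz -0.0026 F [0.4 0.8 0. ] M [-0.02  0.32 -0.03] op -0.11
ft_force: [1.3, 0.4, -0.1]
ft_force: [1.4, -0.0, 0.8]
ft_force: [-0.6, 0.3, -0.5]
t 31.25 p [305.9 -21.5 100.6] q [-0.048 -0.342 -1.026  0.688 -0.021  0.063] tilt 11.46 tiltaz -8.7 jawaz 83.5 jawz -0.0079 F [-0.6  0.3 -0.5] M [0.04 0.15 0.03] op -0.29
```

```bash
python3 to.py 394,-27,110 394,-27,50 438,-16.5,50
python3 - <<'E'
from kin import *
for r,z in ((.39,.05),(.4,.05),(.38,.05)):print(ik(r,z,np.radians(90-11.5)))
E
```

```text
t 31.25 p [305.9 -21.5 100.6] q [-0.048 -0.342 -1.026  0.688 -0.021  0.063] tilt 11.46 tiltaz -8.7 jawaz 83.5 jawz -0.0079 F [-0.6  0.3 -0.5] M [0.04 0.15 0.03] op -0.29
tool mm [-88.3   4.4   8.3]
tool mm [-76.4   4.9  67.1]
tool mm [-118.1   20.3   75.4]
L1 L2 d Lt h [0.5214 0.4407 0.0751 0.4611 0.2814] [-0.0001  0.      0.0002  0.      0.      0.0001  0.0001  0.0001 -0.
 -0.0003]
(array([-0.06435579, -0.96846512,  0.46597415]), np.float64(3.732116374927232e-16))
(array([-0.0441536 , -0.94998681,  0.46425025]), np.float64(1.253603670197584e-19))
(array([-0.08498145, -0.98667423,  0.46839068]), np.float64(3.33394456304359e-21))
```

```bash
python3 -m inch '[{"tx":-40,"ty":2,"tz":4,"roll":-8,"claw":0},{"tx":-85,"ty":4,"tz":10,"roll":-16,"claw":0},{"tx":-84,"ty":5,"tz":35,"roll":-19.5,"claw":0},{"tx":-77,"ty":5,"tz":62,"roll":-19.5,"claw":0},{"tx":-76,"ty":5,"tz":67,"roll":-19.5,"claw":0},{"tx":-76,"ty":5,"tz":67,"roll":-19.5,"claw":0}]' |grep force; python3 to.py 394,-27,50 425,-19.5,50 435,-17,50 440,-16,50
python3 - <<'E'
from station import camera
from ov import *
c=camera("scene");np.savez("scene14.npz",**c)
draw(c,[],(150,300,260,460),3.8,"pics/scene14.png")
c=camera("wrist");cv2.imwrite("pics/wrist14.png",c["pixels"])
E
```

```text
ft_force: [0.3, -0.2, 0.4]
t 31.85 p [390.6 -26.8  47.6] q [-0.052 -0.053 -0.963  0.468 -0.02  -0.281] tilt 11.07 tiltaz -8.9 jawaz 102.65 jawz -0.0718 F [ 0.3 -0.2  0.4] M [0.   0.15 0.04] op -0.28
tool mm [-3.7 -1.1 -1.7]
tool mm [-35.1  -0.6   4. ]
tool mm [-45.2  -0.3   5.8]
tool mm [-50.2  -0.5   6.7]
```

View pics/scene14.png

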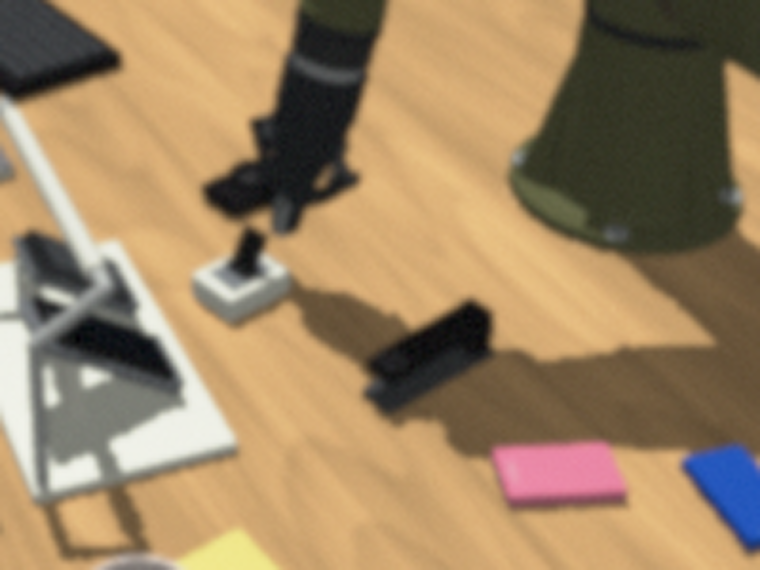

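View pics/wrist14.png

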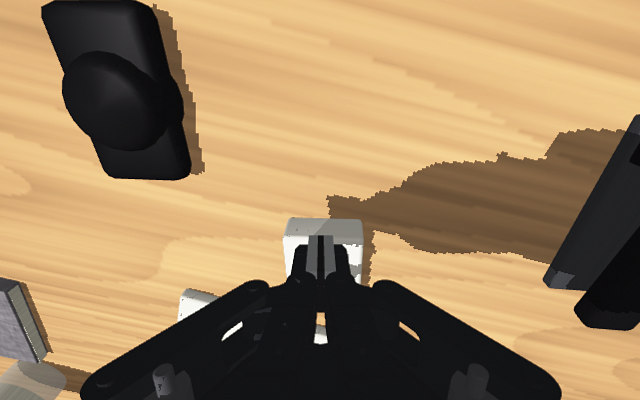

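```bash
python3 -m inch '[{"tx":-10,"ty":-0.5,"tz":1,"roll":0,"claw":0},{"tx":-20,"ty":-0.5,"tz":2,"roll":0,"claw":0},{"tx":-30,"ty":-0.5,"tz":3,"roll":0,"claw":0},{"tx":-38,"ty":-0.5,"tz":4,"roll":0,"claw":0}]' |grep force; python3 to.py 435,-17,50 440,-16,50
python3 -m inch '[{"tx":-4,"ty":0,"tz":0.5,"roll":0,"claw":0},{"tx":-8,"ty":0,"tz":1,"roll":0,"claw":0}]' |grep force; python3 to.py 440,-16,50
```

```text
ft_force: [-1.6, -1.5, 0.4]
t 32.35 p [431.9 -18.6  53.7] q [-0.023  0.012 -0.884  0.477 -0.026 -0.254] tilt 11.45 tiltaz -8.7 jawaz 102.65 jawz -0.0736 F [-1.6 -1.5  0.4] M [-0.09  0.67  0.06] op -0.04
tool mm [-2.6  1.1  4.2]
tool mm [-7.6  1.   5.2]
ft_force: [-2.1, -1.5, -0.8]
t 32.55 p [439.9 -16.6  54. ] q [-0.018  0.027 -0.867  0.479 -0.027 -0.248] tilt 11.41 tiltaz -8.8 jawaz 102.66 jawz -0.0736 F [-2.1 -1.5 -0.8] M [-0.13  0.68 -0.  ] op 0.15
tool mm [0.5 0.9 4. ]
```

```bash
python3 -m inch '[{"tx":-3,"ty":0.5,"tz":1,"roll":0,"claw":0},{"tx":-3,"ty":0.5,"tz":1,"roll":0,"claw":0}]' |grep force; python3 to.py
python3 -m inch '[{"tx":-3,"ty":0,"tz":1,"roll":0,"claw":0},{"tx":-3,"ty":0,"tz":1,"roll":0,"claw":0}]' |grep force; python3 to.py
```

```text
ft_force: [-8.5, -2.2, 10.0]
t 32.75 p [441.7 -16.   53.4] q [-0.014  0.033 -0.862  0.481 -0.029 -0.245] tilt 11.29 tiltaz -9.4 jawaz 102.65 jawz -0.0747 F [-8.5 -2.2 10. ] M [-0.56  1.56 -0.15] op 0.21
ft_force: [-19.8, -2.0, 28.0]
t 32.95 p [442.  -16.1  53.1] q [-0.013  0.037 -0.857  0.486 -0.031 -0.243] tilt 11.04 tiltaz -10.2 jawaz 102.63 jawz -0.0755 F [-19.8  -2.   28. ] M [-0.66  3.01 -0.17] op 0.01
```

```bash
python3 -m inch '[{"tx":8,"ty":0,"tz":-8,"roll":0,"claw":0},{"tx":30,"ty":0,"tz":-40,"roll":0,"claw":0},{"tx":50,"ty":0,"tz":-85,"roll":0,"claw":0},{"tx":70,"ty":60,"tz":-110,"roll":0,"claw":0},{"tx":70,"ty":110,"tz":-120,"roll":0,"claw":0},{"tx":70,"ty":150,"tz":-120,"roll":0,"claw":0},{"tx":70,"ty":150,"tz":-120,"roll":0,"claw":0}]' |grep force; python3 to.py
python3 - <<'E'
from station import camera
from ov import *
c=camera("scene");np.savez("scene15.npz",**c)
draw(c,[],(150,300,220,420),3.8,"pics/scene15.png")
c=camera("top");np.savez("top15.npz",**c)
draw(c,[rect(.438,-.0165,np.radians(13),.075,.055,.026)]+stand(.6083,.0092,np.radians(-5.7)),(100,270,180,450),2.9,"pics/top15.png")
E
```

```text
ft_force: [-0.2, -1.2, 1.0]
t 33.65 p [319.4 122.7 148.5] q [ 0.477 -0.276 -0.863  0.825 -0.114  0.234] tilt 11.18 tiltaz -8.6 jawaz 103.04 jawz -0.0726 F [-0.2 -1.2  1. ] M [ 0.03  0.19 -0.01] op -0.31
```

View pics/scene15.png

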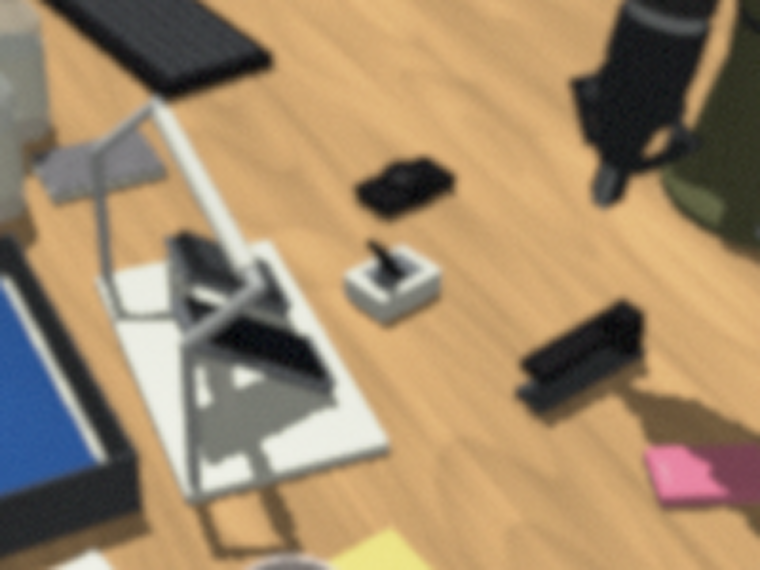

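View pics/top15.png

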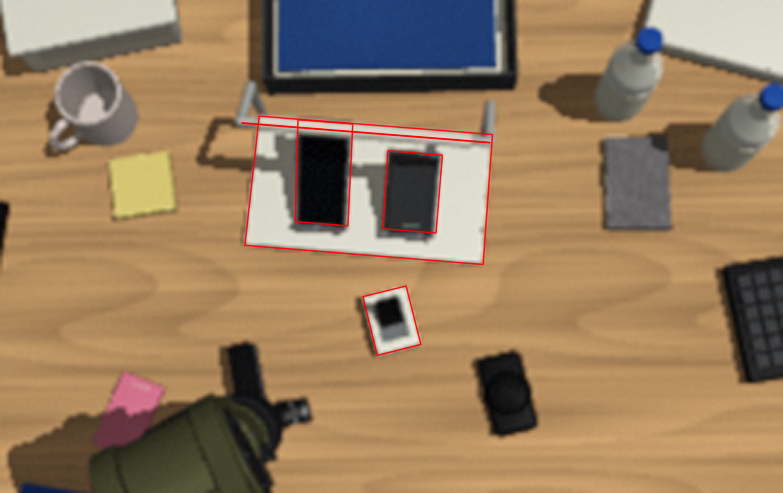

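Run:
```python
from ov import *
from to import show
c=load("top15.npz");w=np.radians(13)
for ang in (.3,.4,.5):
    P=[]
    for j in(-.014,.014):
        x=.042*np.sin(ang);z=.026+.042*np.cos(ang);P.append([.438+x*np.cos(w)-j*np.sin(w),-.0165+x*np.sin(w)+j*np.cos(w),z])
    print(ang,((proj(c,P)-[180,100]+.5)*2.9-.5).round(1).tolist())
draw(c,[P],(185,235,285,345),12,"pics/blk2.png")
W=cloud(c);W=W[(W[...,2]>.045)&(W[...,2]<.08)&(np.hypot(W[...,0]-.445,W[...,1]+.0165)<.05)];print(len(W),W.mean(0),W[np.argsort(-W[:,2])][:3])
show()
```

```text
0.3 [[399.5, 302.4], [376.8, 308.0]]
0.4 [[398.8, 299.5], [376.1, 305.1]]
0.5 [[398.0, 296.7], [375.4, 302.3]]
45 [ 0.45247194 -0.01450899  0.05663211] [[ 0.45685039 -0.02238837  0.06524836]
 [ 0.46045478 -0.01896015  0.06512332]
 [ 0.45001719 -0.01186361  0.0651137 ]]
t 33.75 p [319.8 120.4 147.9] q [ 0.471 -0.274 -0.863  0.825 -0.115  0.229] tilt 11.13 tiltaz -9.4 jawaz 102.96 jawz -0.0745 F [ 0.2 -0.8  0.3] M [-0.    0.2   0.01] op -0.15
```

View pics/blk2.png

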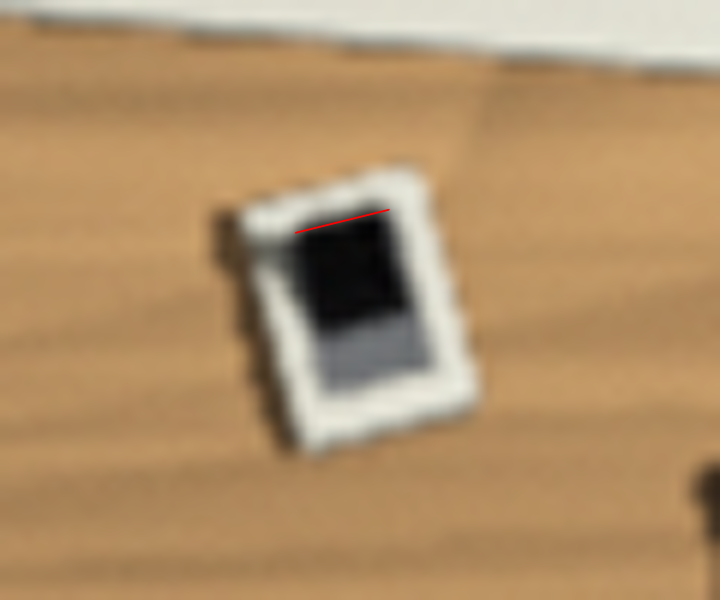

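The paddle's upper edge lies on the line predicted for full on (0.5 rad), and the arm touches nothing. I'm handing in.

```bash
python3 -c "
from station import bot
print(bot.hand_in())"
```

```text
the job is handed in; nothing more can be done
None
```

The job is done as asked and handed in at about 34 s, but one wrist-force reading went over the 120 N limit, which may fail it.

- **Force reading:** at about 11.4 s, while I carried the phone, one reading was −142.8 N in x. It came as wrist joint 4 ran into its stop at speed. It fell to 8 N within 0.05 s, and the pictures showed no contact with anything. I took the later approaches to the stops more gently. The highest reading I saw after that was about 34 N, when the paddle met its end stop.
- **Tilting:** the moves have no tilt command. I got the 35° by pushing against the arm's reach limits, and undid it the same way.
- **Phone:** it was pressed flat on the long pad with about 33 N before release. It lies centred to about 1.5 mm, with its lower end at the lip.
- **Power bank:** it was pressed flat on the short pad with about 26 N before release. It lies centred, with its lower end at the lip.
- **Paddle:** I pushed it to its far stop. In the last top picture its upper edge sits where full on should be.
- **Everything else:** the last top picture shows the other loose things where they were, apart from the stapler and pink look-alike, which the arm partly hid, and the blue one, mostly outside that crop. The arm ended clear, with about 1 N on the wrist.

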